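# Nest a dial lock, click it open and present it by its shackle

## Task

Lay the spacer plate flat and square in the corner nest, then set the locked dial lock upright on it, square between the four corners (either way round), letting go of each. Turn the dial click by click until its white pointer line points straight at the shackle, let go of it, and pull the shackle up to its stop while the lock stays down in the nest. Lift the lock out by its open shackle and finish while holding it, upright and still, its underside more than 10 cm above the bench, the spacer left in the nest and the other things undisturbed.

Things in the scene. Friction and masses are not known exactly. Their poses are not given: they have to be found in the camera images.
- nest: Fixed nest: steel base plate 180 x 98 x 6 mm with four corner angles standing 36 mm above the plate, their top 6 mm sloped as a lead-in. Pocket between them 144 mm (x) by 62 mm (y); the long sides are open for 105 mm between the corners, the short sides for 26 mm. Origin: centre of the plate's underside, on the bench; x along the pocket's long side, z up. Position and yaw vary.
- spacer: Loose plain aluminium plate 140 (x) x 58 (y) x 16 (z) mm, about 0.2 kg, flat on the bench left or right of the nest; two small dark dots on top. Grip it across its 58 mm width at mid-length. Origin: centre of its underside, z up. Lying in the nest its origin is 6 mm above the bench.
- lock: Loose lock, about 0.5 kg, upright on the bench on the nest's other side. Case 140 (x) x 58 (y) x 32 (z) mm, weight centred near x = +20 mm; on top the dial (axis vertical, x = -30 mm) and the shackle (x = +40 mm). 104 mm tall shut. Origin: centre of the case's underside; x from dial to shackle. On the spacer in the nest its origin is 22 mm above the bench. May be carried by its shackle.
- shackle_grip (a point): Centre of the shackle's cross bar, to grip from above: 11 mm thick (lock x), 40 mm long (lock y), 12 mm tall, legs of 5 mm radius at its ends. At lock x +40, y 0, z +98 mm when shut; rises with the shackle. Close the fingers along lock x. 50 mm free below the bar; nothing else on the lock is higher than 84 mm above the case's underside. Axes as the lock's.
- shackle (a joint): Height of the shackle, m: 0 shut, 0.022 open at its stop. A tongue from its foot lies under the dial's toothed flange and keeps it shut, unless the gap in the flange (about 12 mm wide, below the dial's pointer end) is over the 8 mm tongue. Then 1.5 to 3 N pull it up, less than the lock's weight. Let go, it drops shut.
- dial (a joint): Angle of the dial, rad, counter-clockwise from above; at 0 its pointer end faces the shackle (lock +x) and the shackle is free, within about 0.08 rad. Clicks every 18 degrees (0.314 rad) hold it; turning takes about 0.1 N m. It starts two to four clicks counter-clockwise of 0: turn it clockwise.
- dial_grip (a point): On the dial's axis, at mid-height of its black grip bar: 36 mm long, 11 mm thick, from 55 to 83 mm above the case's underside (point at 69 mm). Below it a toothed flange of 34 mm radius, top at 47 mm: keep the fingertips above that. Site x: along the bar to its pointer end (turns with the dial), z up. Grip across the thickness. The shackle bar, 104 mm high, is 70 mm from this axis.
- dial_pointer (a point): Pointer end of the dial's grip bar, 18 mm from the axis, marked by a white line along that half of the top and down that end.
- timer: Bystander: clockwork bench timer, 56 x 66 x 70 mm, origin at the centre of its underside. Leave it where it is.
- tip_rack: Bystander: pipette tip rack, 82 x 122 x 60 mm, origin at the centre of its underside. Leave it.
- dish: Bystander: glass dish cover, 91 mm across, 24 mm high, origin at the centre of its underside. Leave it.
- marker: Bystander: felt marker, 128 mm long, 16 mm high, origin at the middle of its underside. Leave it.
- forceps: Bystander: steel forceps, 124 mm long, 8 mm high, origin at the middle of the underside. Leave it.
Things that resemble listed ones, but are neither listed nor needed, are in the scene too. Of the things that look like the spacer, take the one that is farthest to the robot's left at the start.

How it is judged:
By the outcome, as a careful person would: the job done as asked, in the order asked, and still so for the second after the job is handed in, while the arm keeps its last pose, push and grip.
It also fails if it takes over 72 s, if anything falls off the work surface, if the arm or the gripper's body presses on something with over 40 N, if the wrist force passes 120 N, or if a joint passes its speed limit or range.

## Robot

A 6-joint arm with a two-finger parallel gripper is mounted at the origin on a cart in front of the work surface, level with it; the furniture and walls round the work are solid. World frame = base frame: x ahead of the robot, y to its left, z up, the work surface at z = 0. Lengths are in m, angles in rad, forces in N, time in s.
With the tool pointing down it reaches from about 0.225 to 0.875 m from the base axis. Payload 3.4 kg.
Tool frame: the origin (TCP) lies on the centre line of the jaws, within the pads' length; the fingertips stand 17 mm ahead of it and the grasp point (between the pads) lies 2 mm behind it (manip.finger_overhang is the distance from the TCP to the fingertips, in m); y points along the fingers, x is the direction in which the jaws open and shut, and the axes are right-handed (so a half turn about y gives the same grasp; the last joint's range is limited). The gripper opens to 85 mm and grips with 20 to 120 N. Pads are 22 mm wide; open, the fingers measure 114 mm over their backs; the gripper's body (76 mm by 85 mm) begins 54 mm behind the grasp point. The pads swing forward as they close: fully open they stand 13 mm farther back than shut.
Start: joints at [-1.263, 0.276, 1.505, -0, 1.361, -0.121], TCP at [0.239, -0.523, 0.248] pointing down, gripper open.
Joint ranges: [-2.89, 2.89], [-0.75, 2.08], [0.22, 2.7], [-1.18, 4.32], [0.11, 2.71], [-2.7, 2.7]. Speed limits (rad/s): [2.57, 2.57, 3.14, 3.14, 3.14, 3.14].

## Interface

Orientations are given as a unit quaternion [w, x, y, z].
In Python, from rig import manip gives the robot as it stands.
- The arm moves only by the tool arm_command, never from a script. Its argument "commands" is a list of rows, each a list of 3 entries, a list of its own where there are three numbers: the finger opening in cm, from 0 to 8.54, then the shift along the world's x, y, z in cm, then the turn about the world's z in rad. A call has 1 to 12 rows; each row shifts and turns the commanded pose from where the row before left it; what a row does not reach is not made up. A row lasts 1/10 s, in which the tool goes at most 50 mm and 8.59 degrees, less where a joint would pass 70% of its speed; a pose out of reach is approached as far as the arm can. A call with a gripper value outside its range is refused whole. The fingers move at their own pace and stop on an object; "grip_force" is the grip in N (left out, the last holds). Time passes only in rows, so rows that do not move let the fingers close. It gives the time, the measured TCP pose, the force and the opening at its end, in the units of the state.
- manip.get_state(): the state, without advancing time (a new reading comes with each control period).
- manip.get_image(name): name is "scene" or "top"; returns a dict with "pixels" (480x640x3 uint8, red, green, blue), "range_z" (480x640 float32, m along the optical axis (not along the pixel's ray), 0 where there is no reading), "intrinsics" (3x3 intrinsics, pixels), "R" (3x3) and "t" (3): a world point X has camera coordinates R X + t. Camera axes: x right, y down, z forward; pixel columns grow to the right and rows downward; lengths in m; the calibration is good to about 2 mm. A picture is of the moment at which its call begins.
- manip.sign_off(): hands the job in, once; it reports no verdict.
The state is a dict: "clock": time; "qpos": joint angles; "qd": joint speeds; "effort": joint torques, N m; "position": TCP position; "ee_rot": TCP orientation; "contact_force": force on the tool from outside, world axes, zero at the start; "moment": the same for the moment, N m; "width": finger opening in m.
Only numpy, scipy, OpenCV 4.12 (cv2) and the standard library are available. Lean on these libraries where they do the work, as an engineer would, in place of code of your own. Each camera call takes 0.05 s, during which the arm holds its last target.

## Working session

There is one attempt and no reset: what is moved stays moved. The work goes in short steps, Python scripts to look and compute and a tool call to move; the robot and the scene stay as the last step left them, time stands still between calls to the robot, and variables do not carry over. Pictures are saved under pics/ and viewed, and the job is handed in when it is done.

Besides the shell and the picture viewer there is one more tool, called after "Request:" by a JSON object that holds its "fn" and its "kwargs", one argument or row to a line. arm_command: Moves the arm, as the interface text tells. Its arguments: {"type":"object","properties":{"commands":{"type":"array"},"grip_force":{"type":"number"}},"required":["commands"]}

```bash
ls; mkdir -p pics; cat > h.py <<'E'
import numpy as np, cv2
from rig import manip
def grab(name,tag):
    d=manip.get_image(name)
    cv2.imwrite(f'pics/{tag}.png',d['pixels'][:,:,::-1])
    np.savez(f'pics/{tag}.npz',**{k:np.array(v) for k,v in d.items()})
    return d
def load(tag): return np.load(f'pics/{tag}.npz')
def ray(d,u,v,z):
    "world point on plane z at pixel u,v"
    K,R,t=d['intrinsics'],d['R'],d['t']
    c=-R.T@t; r=R.T@np.linalg.inv(K)@np.array([u,v,1.]); 
    return c+r*(z-c[2])/r[2]
def pt(d,u,v):
    K,R,t=d['intrinsics'],d['R'],d['t']
    z=d['range_z'][int(round(v)),int(round(u))]
    return R.T@(np.linalg.inv(K)@np.array([u,v,1.])*z-t)
def proj(d,X):
    p=d['intrinsics']@(d['R']@np.array(X)+d['t']); return p[:2]/p[2]
def cloud(d):
    K,R,t=d['intrinsics'],d['R'],d['t']
    v,u=np.mgrid[0:480,0:640]; z=d['range_z']
    P=np.stack([(u-K[0,2])/K[0,0]*z,(v-K[1,2])/K[1,1]*z,z],-1)-t
    W=P@R; W[z==0]=np.nan
    return W
def crop(d_or_tag,u0,v0,u1,v1,out,s=4):
    im=cv2.imread(f'pics/{d_or_tag}.png')[v0:v1,u0:u1]
    cv2.imwrite(f'pics/{out}.png',cv2.resize(im,None,fx=s,fy=s,interpolation=cv2.INTER_CUBIC))
E
python3 - <<'E'
from h import *
print(manip.get_state())
for n in('scene','top'):
    d=grab(n,n+'0'); print(n,d['intrinsics'],-d['R'].T@d['t'],d['R'])
E
```

```text
pics
{'clock': 0.0, 'qpos': array([-1.26302337e+00,  2.76612207e-01,  1.50612775e+00, -1.30877313e-05,
        1.36070172e+00, -1.21016765e-01]), 'qd': array([ 6.68703352e-04, -1.91509599e-03, -1.50265416e-03, -2.21150205e-03,
       -4.60722520e-06, -5.42185839e-04]), 'effort': array([ 1.62283141e-04, -4.16778803e+01, -2.45805985e+01, -8.89424359e-05,
        1.10770273e-02, -6.27133417e-06]), 'position': array([ 0.23889938, -0.52247857,  0.24743201]), 'ee_rot': array([ 0.59534468, -0.59451737,  0.38267982, -0.38166736]), 'contact_force': array([-0.45550069,  0.45683953, -0.45059552]), 'moment': array([-0.01984387, -0.01487916, -0.02027152]), 'width': 0.08532532327234724}
scene [[437.0211246    0.         320.55505984]
 [  0.         437.0211246  242.00648981]
 [  0.           0.           1.        ]] [-0.17374285 -0.3748301   0.48734076] [[ 0.46064487 -0.88757882  0.00318329]
 [-0.38242128 -0.20170691 -0.90170299]
 [ 0.80097457  0.4141475  -0.43234429]]
top [[449.82023242   0.         314.44063414]
 [  0.         449.82023242 237.10807471]
 [  0.           0.           1.        ]] [ 0.42626538 -0.01036744  0.98907031] [[ 4.82944835e-03 -9.99450931e-01 -3.27797768e-02]
 [-9.87237884e-01  4.52674634e-04 -1.59251861e-01]
 [ 1.59179259e-01  3.31305362e-02 -9.86693636e-01]]
```

View pics/scene0.png

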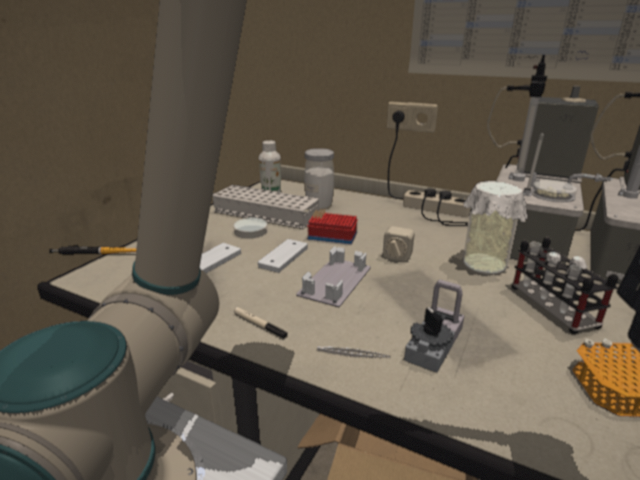

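View pics/top0.png

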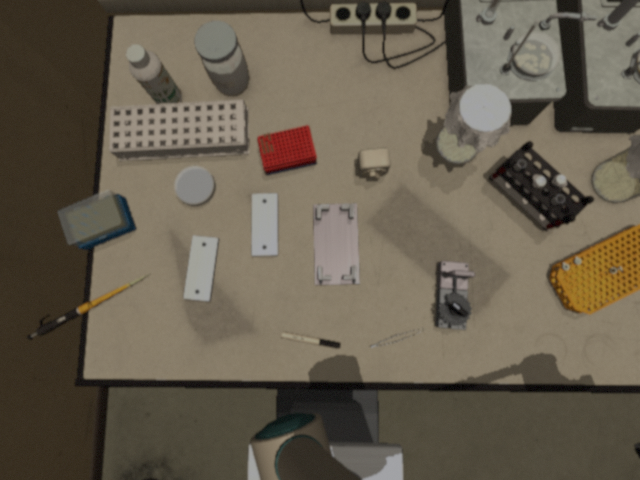

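The top view shows two spacer-like plates, at (201,268) and (264,224); the nest is at (336,243) and the lock at (453,295). Image left is the robot's left, so (201,268) is the one to take. Next I'll check it in a close crop and measure.

```bash
python3 - <<'E'
from h import *
d=load('top0')
crop('top0',170,180,290,310,'c_sp',5)
crop('top0',300,190,370,300,'c_nest',5)
crop('top0',420,250,490,340,'c_lock',6)
W=cloud(d)
import numpy as np
hsv=W[...,2]
def rect(box,zlo,zhi):
    u0,v0,u1,v1=box
    P=W[v0:v1,u0:u1].reshape(-1,3); m=(P[:,2]>zlo)&(P[:,2]<zhi); P=P[m]
    r=cv2.minAreaRect((P[:,:2]*1000).astype(np.float32)); print(box,len(P),r,'z',np.median(P[:,2]),'mean',P.mean(0))
rect((175,225,230,310),.010,.022)
rect((245,185,285,262),.010,.022)
rect((305,195,368,292),.003,.012)
rect((305,195,368,292),.034,.046)
rect((425,250,485,335),.028,.036)
rect((425,250,485,335),.09,.11)
for u,v in((201,268),(264,224),(336,243),(336,350),(150,300),(453,270),(455,305)): print(u,v,pt(d,u,v))
E
```

```text
(175, 225, 230, 310) 1692 ((515.1610717773438, 271.22943115234375), (59.61080551147461, 139.91685485839844), 84.7634048461914) z 0.015459610981978646 mean [0.51439935 0.27091231 0.0154785 ]
(245, 185, 285, 262) 1599 ((612.2987060546875, 133.18975830078125), (139.5290069580078, 56.80159378051758), 1.257607102394104) z 0.01566850460025108 mean [0.61184931 0.13299479 0.01564344]
(305, 195, 368, 292) 3050 ((573.8524169921875, -24.783660888671875), (214.6441650390625, 136.8522491455078), 0.18456049263477325) z 0.005904330675125863 mean [ 0.56718905 -0.02488466  0.00599245]
(305, 195, 368, 292) 386 ((570.4995727539062, -24.992706298828125), (162.03878784179688, 80.49198913574219), 1.178856611251831) z 0.0398414742147552 mean [ 0.56949759 -0.0248693   0.03964687]
(425, 250, 485, 335) 840 ((458.2837219238281, -269.3512878417969), (58.62237548828125, 139.64588928222656), 85.26327514648438) z 0.03211175721845633 mean [ 0.47444243 -0.26666957  0.03205318]
(425, 250, 485, 335) 139 ((497.8813171386719, -272.9586181640625), (48.88675308227539, 11.097514152526855), 85.08369445800781) z 0.1029201801745228 mean [ 0.49779715 -0.26993382  0.10191031]
201 268 [0.51499731 0.27032415 0.01539483]
264 224 [0.61233867 0.13379053 0.01765337]
336 243 [ 0.57157519 -0.0250156   0.00662787]
336 350 [ 0.34131085 -0.02446127  0.00043955]
150 300 [ 0.44550372  0.38523265 -0.00049501]
453 270 [ 0.51004457 -0.27047977  0.03418651]
455 305 [ 0.4366083  -0.2574544   0.08523185]
```

View pics/c_sp.png

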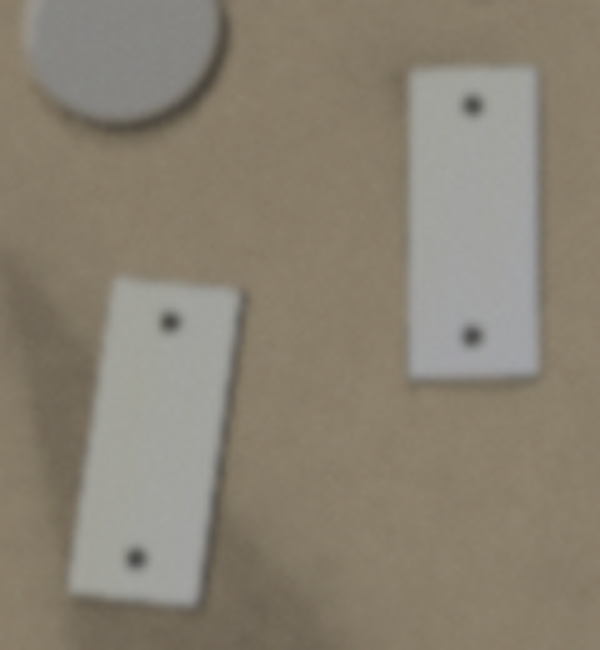

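View pics/c_nest.png

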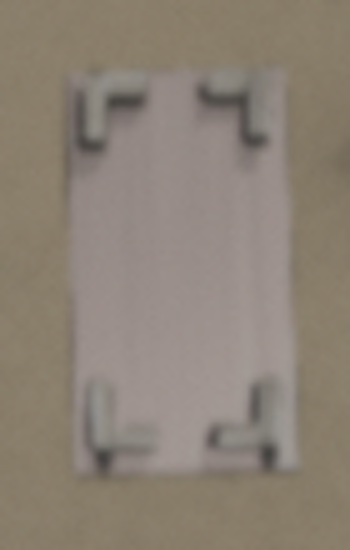

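View pics/c_lock.png

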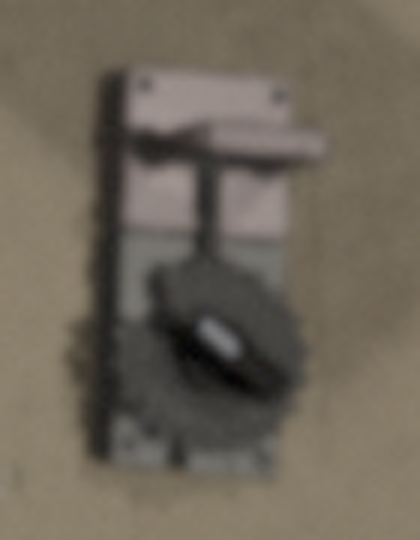

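The crop confirms plate A at crop (155,440), i.e. full-image (201,268), with two dots. It lies farther left than the lookalike at (264,224). The lock's shackle faces away from the robot (+x), and the dial pointer is up-left, counter-clockwise as stated. Next I'll refine the poses and check the wrist.

```bash
python3 - <<'E'
from h import *
from scipy.spatial.transform import Rotation as Ro
d=load('top0'); s=manip.get_state()
q=s['ee_rot']; M=Ro.from_quat([q[1],q[2],q[3],q[0]]).as_matrix(); print(M.round(3),'jaw yaw',np.arctan2(M[1,0],M[0,0]),'overhang',manip.finger_overhang)
a=ray(d,170+170/5,180+322/5,.016);b=ray(d,170+135/5,180+558/5,.016)
print('dots A',a,b,'mid',(a+b)/2,'yaw deg',np.degrees(np.arctan2(*(a-b)[1::-1])),np.linalg.norm(a-b))
W=cloud(d)
# A corners from crop
c=[ray(d,170+u/5,180+v/5,.016) for u,v in((115,279),(243,290),(200,605),(70,595))]
print('A corners mid',np.mean(c,0))
for i in range(4): e=c[(i+1)%4]-c[i]; print(np.linalg.norm(e),np.degrees(np.arctan2(e[1],e[0])))
# lock dial pointer line
for u,v in((205,322),(238,356),(172,308),(285,392),(228,350)): print('dial px',u,v,ray(d,420+u/6,250+v/6,.083))
P=W[250:335,425:485].reshape(-1,3); m=(P[:,2]>.07)&(P[:,2]<.09); print('bar',m.sum(),cv2.minAreaRect((P[m,:2]*1000).astype(np.float32)))
# nest
c=[ray(d,300+u/5,190+v/5,.006) for u,v in((67,70),(283,70),(299,470),(75,470))]
print('nest',np.mean(c,0))
for i in range(4): e=c[(i+1)%4]-c[i]; print(np.linalg.norm(e),np.degrees(np.arctan2(e[1],e[0])))
d2=load('scene0')
print('lock centre/pt in scene:',[proj(d2,x) for x in ([.4979,-.273,.104],[.5705,-.025,.006],[.515,.271,.016])])
E
```

```text
[[ 0.416 -0.     0.909]
 [-0.909  0.002  0.416]
 [-0.002 -1.     0.   ]] jaw yaw -1.1419760787391329 overhang 0.017
dots A [0.5670747  0.26584201 0.016     ] [0.46365237 0.27657554 0.016     ] mid [0.51536353 0.27120878 0.016     ] yaw deg -5.925147574512609 0.10397781734983369
A corners mid [0.51471897 0.26918848 0.016     ]
0.057502108574014374 -94.94144196573383
0.13840612913311565 174.47067495782676
0.05707711790241957 85.93270490258857
0.13927312838643982 -5.3480882207543
dial px 205 322 [ 0.43922965 -0.25655099  0.083     ]
dial px 238 356 [ 0.42823449 -0.26679182  0.083     ]
dial px 172 308 [ 0.44374533 -0.24598561  0.083     ]
dial px 285 392 [ 0.41666926 -0.28148984  0.083     ]
dial px 228 350 [ 0.43016462 -0.26363008  0.083     ]
bar 144 ((458.19378662109375, -264.56671142578125), (45.69635009765625, 84.59212493896484), 81.11436462402344)
nest [ 0.57072086 -0.02534665  0.006     ]
0.0965942216342988 -90.16980842671104
0.17813912450754113 -178.34723656589824
0.09731572534464449 90.17129058208474
0.17869680883652123 1.416187920716833
lock centre/pt in scene: [array([448.15955006, 282.0064829 ]), array([334.73599625, 278.31293436]), array([210.56037284, 255.40062421])]
```

Request:
{"fn": "arm_command", "kwargs": {
  "commands": [
    [8.5,[1.5,4.4,0],-0.03],
    [8.5,[1.5,4.4,0],-0.03],
    [8.5,[1.5,4.4,0],-0.03],
    [8.5,[1.5,4.4,0],-0.03],
    [8.5,[1.5,4.4,0],-0.03],
    [8.5,[1.5,4.4,0],-0.03],
    [8.5,[1.5,4.4,0],-0.03],
    [8.5,[1.5,4.4,0],-0.03],
    [8.5,[1.5,4.4,0],-0.03],
    [8.5,[1.5,4.4,0],-0.03],
    [8.5,[1.5,4.4,0],-0.03],
    [8.5,[1.5,4.4,0],-0.03]
  ],
  "grip_force": 60
}}

```text
clock: 1.3
position: [0.419, 0.007, 0.2483]
ee_rot: [-0.517, 0.517, -0.483, 0.483]
contact_force: [0.7, -0.3, 0.4]
width: 0.0848
```

Request:
{"fn": "arm_command", "kwargs": {
  "commands": [
    [8.5,[1.5,4.4,0],-0.03],
    [8.5,[1.5,4.4,0],-0.03],
    [8.5,[1.5,4.4,0],-0.03],
    [8.5,[1.5,4.4,0],-0.03],
    [8.5,[1.5,4.4,0],-0.03],
    [8.5,[1.5,4.4,0],-0.03],
    [8.5,[0,0,-4],0],
    [8.5,[0,0,-4],0],
    [8.5,[0,0,-4],0],
    [8.5,[0,0,0],0],
    [8.5,[0,0,0],0]
  ]
}}

```text
clock: 2.4
position: [0.509, 0.269, 0.1282]
ee_rot: [0.471, -0.472, 0.527, -0.527]
contact_force: [0.8, 0.0, 0.6]
width: 0.0851
```

```bash
cat >> h.py <<'E'
from scipy.spatial.transform import Rotation as Ro
def st():
    s=manip.get_state(); q=s['ee_rot']; M=Ro.from_quat([q[1],q[2],q[3],q[0]]).as_matrix()
    print('t',round(s['clock'],2),'pos',s['position'].round(4),'jawyaw',np.arctan2(M[1,0],M[0,0]).round(4),'tilt',M[:,1].round(3),'F',s['contact_force'].round(2),'M',s['moment'].round(3),'w',round(s['width'],4),'q',s['qpos'].round(3))
    return s
E
python3 -c "
from h import *
st(); grab('top','top1'); grab('scene','scene1')"
```

```text
t 2.4 pos [0.509  0.269  0.1282] jawyaw -1.682 tilt [-0.001 -0.001 -1.   ] F [0.76 0.02 0.56] M [-0.007 -0.018  0.021] w 0.0851 q [ 0.365  0.368  1.684 -0.     1.091  2.047]
```

Request:
{"fn": "arm_command", "kwargs": {
  "commands": [
    [8.5,[0.6,0.15,-3],0.015],
    [8.5,[0,0,-3.5],0],
    [8.5,[0,0,-2.2],0],
    [8.5,[0,0,-1.5],0],
    [8.5,[0,0,-0.5],0],
    [8.5,[0,0,0],0],
    [7,[0,0,0],0],
    [5.0,[0,0,0],0],
    [4.5,[0,0,0],0],
    [4.5,[0,0,0],0],
    [4.5,[0,0,0],0]
  ],
  "grip_force": 60
}}

```text
clock: 3.6
position: [0.5164, 0.2712, 0.0236]
ee_rot: [-0.477, 0.474, -0.523, 0.524]
contact_force: [-1.1, 0.2, 5.9]
width: 0.0553
```

```bash
python3 -c "
from h import *
st(); grab('top','top2'); grab('scene','scene2'); crop('scene2',140,180,300,300,'c2',5)"
```

```text
t 3.6 pos [0.5164 0.2712 0.0236] jawyaw -1.6671 tilt [ 0.004  0.002 -1.   ] F [-1.13  0.18  5.85] M [-0.037  0.154 -0.016] w 0.0553 q [0.364 0.493 1.788 0.    0.856 2.031]
```

View pics/c2.png

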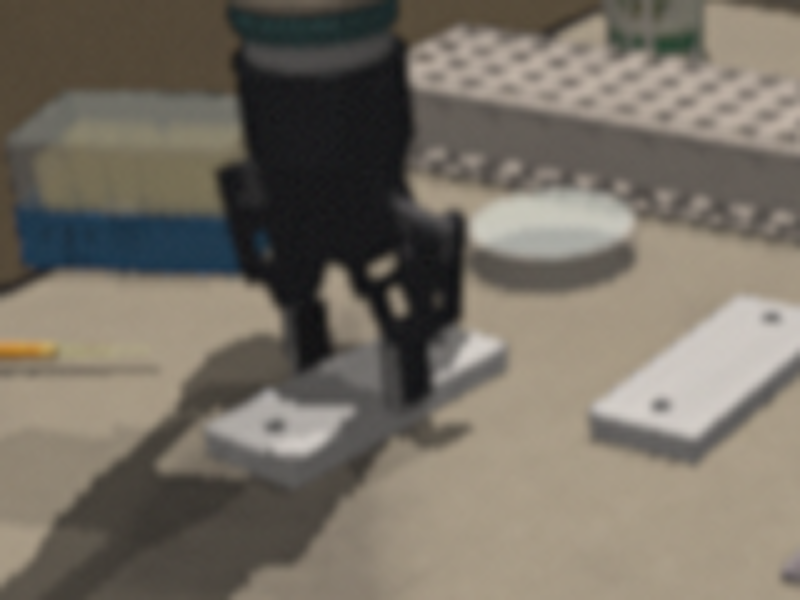

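The view shows the fingers straddling plate A at mid-length, around (360,370) in the crop, with an opening of about 55–58 mm. I'll lift it and check.

Request:
{"fn": "arm_command", "kwargs": {
  "commands": [
    [4.5,[0,0,1],0],
    [4.5,[0,0,2],0],
    [4.5,[0,0,3],0],
    [4.5,[0,0,3],0],
    [4.5,[0,0,3],0],
    [4.5,[0,0,0],0],
    [4.5,[0,0,0],0]
  ]
}}

```text
clock: 4.4
position: [0.5151, 0.2705, 0.1421]
ee_rot: [-0.476, 0.475, -0.523, 0.524]
contact_force: [-0.3, -0.4, -1.8]
width: 0.0554
```

```bash
python3 -c "
from h import *
st(); grab('top','top3'); grab('scene','scene3'); crop('scene3',140,140,300,260,'c3',5)"
```

```text
t 4.4 pos [0.5151 0.2705 0.1421] jawyaw -1.667 tilt [ 0.001  0.    -1.   ] F [-0.26 -0.45 -1.75] M [0.006 0.06  0.041] w 0.0554 q [ 0.364  0.362  1.654 -0.     1.124  2.031]
```

View pics/c3.png

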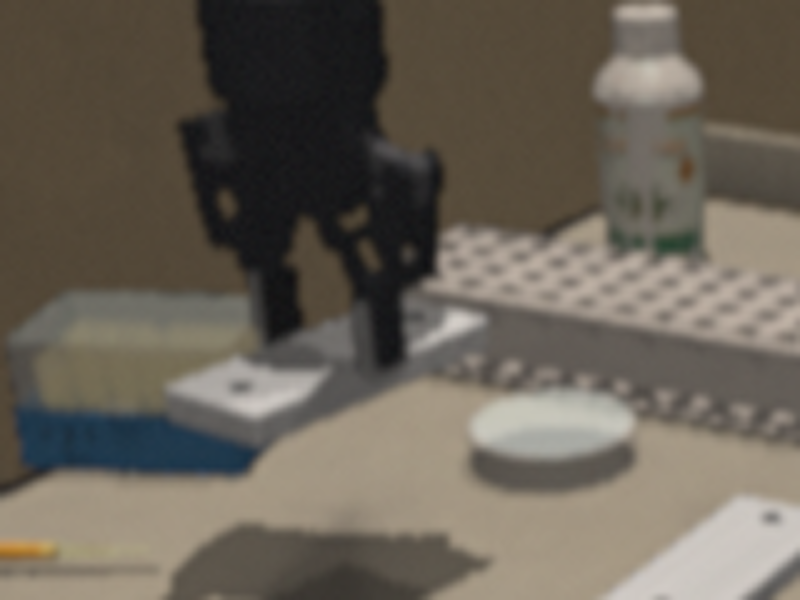

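The spacer is held level, at (330,370) in the crop. Moving it above the nest.

Request:
{"fn": "arm_command", "kwargs": {
  "commands": [
    [4.5,[0.7,-3.7,0],0.0147],
    [4.5,[0.7,-3.7,0],0.0147],
    [4.5,[0.7,-3.7,0],0.0147],
    [4.5,[0.7,-3.7,0],0.0147],
    [4.5,[0.7,-3.7,0],0.0147],
    [4.5,[0.7,-3.7,0],0.0147],
    [4.5,[0.7,-3.7,-1],0.0147],
    [4.5,[0.65,-3.65,-2],0.0147],
    [4.5,[0,0,-3],0],
    [4.5,[0,0,0],0],
    [4.5,[0,0,0],0]
  ]
}}

```text
clock: 5.6
position: [0.5692, -0.0246, 0.0799]
ee_rot: [-0.504, 0.506, -0.496, 0.493]
contact_force: [0.6, 0.3, -0.1]
width: 0.0557
```

```bash
python3 -c "
from h import *
st(); grab('top','top4'); grab('scene','scene4'); crop('scene4',270,190,400,310,'c4',5); crop('top4',280,160,400,310,'c4t',4)
d=load('top4');W=cloud(d);P=W[180:310,290:385].reshape(-1,3)
for lo,hi in((.055,.072),(.034,.046)):
  m=(P[:,2]>lo)&(P[:,2]<hi);print(m.sum(),cv2.minAreaRect((P[m,:2]*1000).astype(np.float32)),np.median(P[m,2]))
"
```

```text
t 5.6 pos [ 0.5692 -0.0246  0.0799] jawyaw -1.5496 tilt [-0.004  0.001 -1.   ] F [ 0.57  0.27 -0.07] M [-0.007 -0.072 -0.017] w 0.0557 q [-0.165  0.412  1.754  0.     0.979  1.384]
272 ((526.9847412109375, -26.043394088745117), (57.70934295654297, 57.508079528808594), 0.10773617774248123) 0.07106694720626686
191 ((503.02008056640625, -26.206764221191406), (27.73550796508789, 80.32392883300781), 1.8580018281936646) 0.04003713409008581
```

View pics/c4.png

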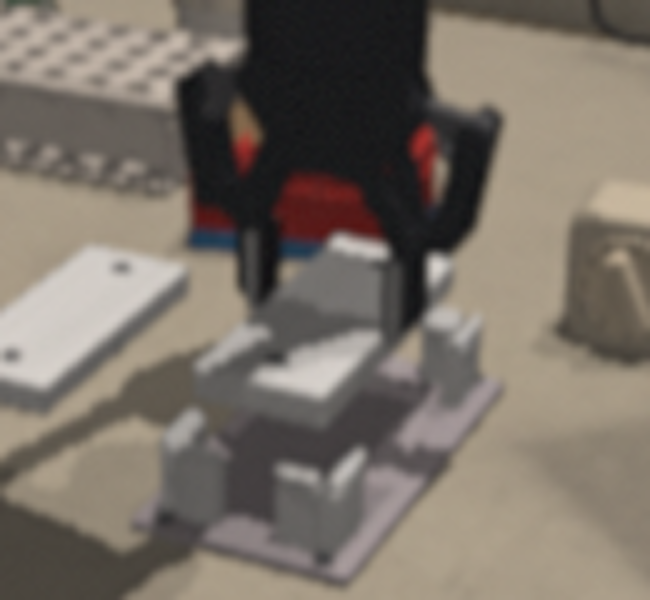

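View pics/c4t.png

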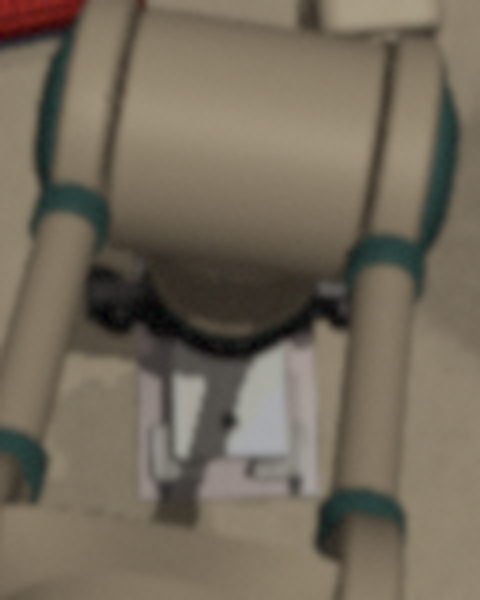

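Top view: plate near end at x≈0.498, y −0.026, which matches the nest corners within 1 mm. Lowering it.

Request:
{"fn": "arm_command", "kwargs": {
  "commands": [
    [4.5,[0,0,-1],0],
    [4.5,[0,0,-1],0],
    [4.5,[0,0,-0.8],0],
    [4.5,[0,0,-0.7],0],
    [4.5,[0,0,-0.6],0],
    [4.5,[0,0,-0.5],0],
    [4.5,[0,0,-0.3],0],
    [4.5,[0,0,0],0],
    [4.5,[0,0,0],0]
  ]
}}

```text
clock: 6.6
position: [0.5706, -0.025, 0.0324]
ee_rot: [-0.505, 0.505, -0.495, 0.495]
contact_force: [-0.6, 0.4, -1.8]
width: 0.0556
```

```bash
python3 -c "
from h import *
st(); grab('scene','scene5'); crop('scene5',270,190,400,310,'c5',5)
"
```

```text
t 6.6 pos [ 0.5706 -0.025   0.0324] jawyaw -1.5495 tilt [-0. -0. -1.] F [-0.63  0.35 -1.79] M [-0.051 -0.044  0.017] w 0.0556 q [-0.166  0.469  1.805 -0.     0.867  1.384]
```

View pics/c5.png

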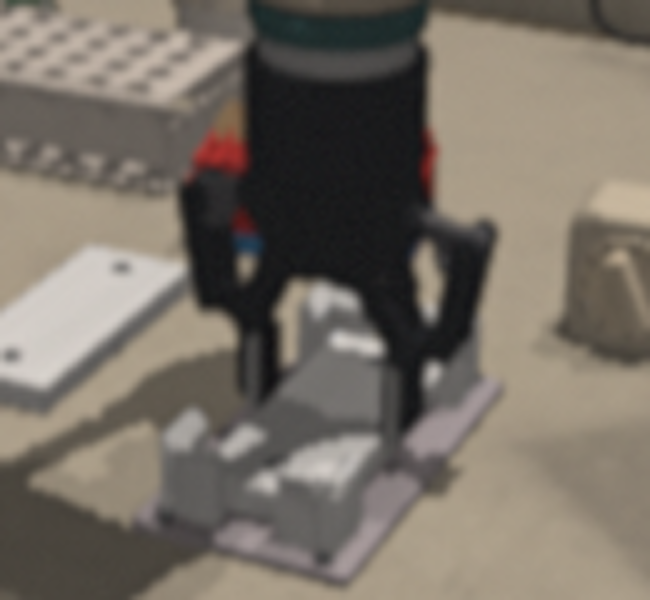

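Request:
{"fn": "arm_command", "kwargs": {
  "commands": [
    [4.5,[0,0,-0.2],0],
    [4.5,[0,0,-0.2],0],
    [4.5,[0,0,0],0],
    [4.5,[0,0,0],0]
  ]
}}

```text
clock: 7.05
position: [0.5709, -0.025, 0.0296]
ee_rot: [0.506, -0.505, 0.494, -0.495]
contact_force: [-1.4, 0.1, 7.4]
width: 0.0556
```

Contact (about +9 N), so it is seated. Opening and retreating.

Request:
{"fn": "arm_command", "kwargs": {
  "commands": [
    [6,[0,0,0.1],0],
    [8,[0,0,0],0],
    [8.5,[0,0,0],0],
    [8.5,[0,0,0],0],
    [8.5,[0,0,2],0],
    [8.5,[0,0,4],0],
    [8.5,[0,0,4.5],0],
    [8.5,[0,0,4.5],0],
    [8.5,[-1,-4,4],0.12],
    [8.5,[-1,-4,0],0.12],
    [6,[-1,-4,0],0.12],
    [4.5,[-1,-4,0],0.12]
  ]
}}

```text
clock: 8.25
position: [0.5314, -0.181, 0.2146]
ee_rot: [0.609, -0.609, 0.358, -0.359]
contact_force: [0.3, -0.2, 0.5]
width: 0.0585
```

```bash
python3 -c "
from h import *
st(); grab('top','top6'); grab('scene','scene6'); crop('top6',290,180,390,310,'c6t',5); crop('scene6',270,190,400,310,'c6',5)
d=load('top6');W=cloud(d);P=W[195:290,305:365].reshape(-1,3)
for lo,hi in((.019,.026),(.034,.046)):
  m=(P[:,2]>lo)&(P[:,2]<hi);print(m.sum(),cv2.minAreaRect((P[m,:2]*1000).astype(np.float32)),np.median(P[m,2]))
"
```

```text
t 8.25 pos [ 0.5314 -0.181   0.2146] jawyaw -1.0637 tilt [ 0.001 -0.001 -1.   ] F [ 0.34 -0.23  0.46] M [ 0.022 -0.022  0.067] w 0.0585 q [-0.452  0.276  1.591 -0.     1.274  0.612]
1619 ((566.4791870117188, -23.668102264404297), (154.55181884765625, 74.83406829833984), 2.982388734817505) 0.021951737402780974
380 ((570.434814453125, -25.04446029663086), (161.89654541015625, 80.34364318847656), 1.1355373859405518) 0.03999020500395946
```

View pics/c6t.png

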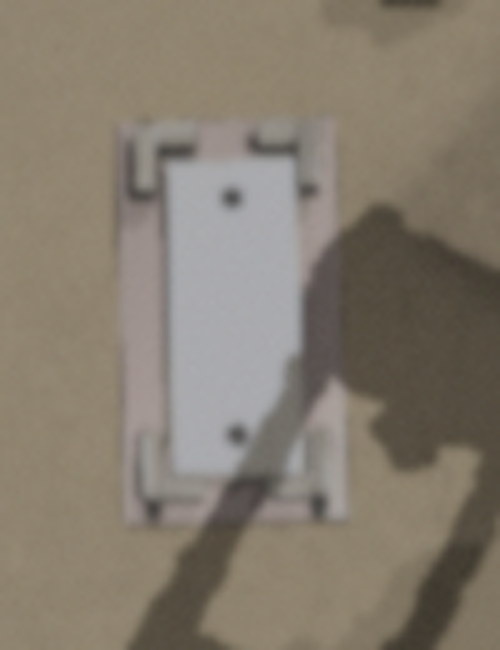

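View pics/c6.png

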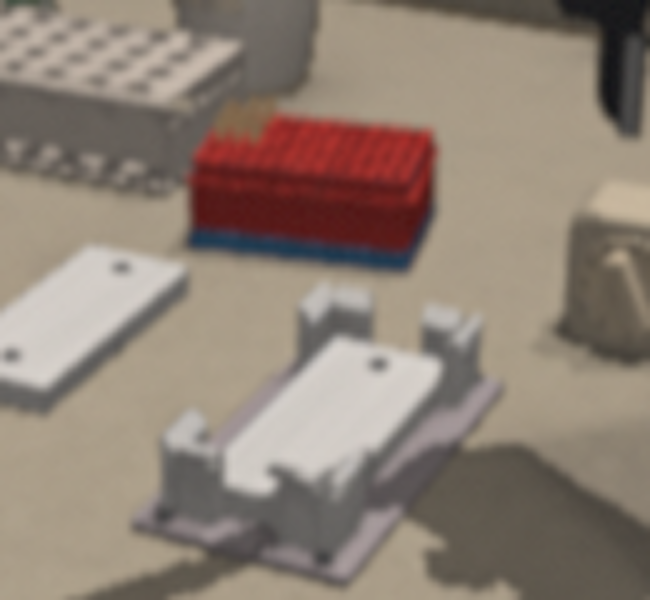

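The spacer lies flat (top z 0.022) and square among the corners at crop (235,315). Now the lock's shackle.

Request:
{"fn": "arm_command", "kwargs": {
  "commands": [
    [4.5,[-0.5,-1.5,0],0.14],
    [4.5,[-0.5,-1.5,0],0.14],
    [4.5,[-0.5,-1.5,0],0.14],
    [4.5,[-0.5,-1.5,0],0.14],
    [4.5,[-0.5,-1.5,0],0.14],
    [4.5,[-0.5,-1.0,0],0.14],
    [4.5,[-0.3,-0.7,0],0.14],
    [4.5,[0,0,-2],0],
    [4.5,[0,0,-2],0],
    [4.5,[0,0,0],0],
    [4.5,[0,0,0],0]
  ]
}}

```text
clock: 9.45
position: [0.499, -0.2713, 0.1741]
ee_rot: [0.707, -0.706, 0.032, -0.031]
contact_force: [0.5, -0.8, 0.1]
width: 0.045
```

```bash
python3 -c "
from h import *
st(); grab('scene','scene7'); crop('scene7',380,180,500,380,'c7',4); 
"
```

```text
t 9.45 pos [ 0.499  -0.2713  0.1741] jawyaw -0.0893 tilt [-0.001  0.001 -1.   ] F [ 0.49 -0.75  0.11] M [ 0.05  -0.036  0.085] w 0.045 q [-0.621  0.317  1.638  0.     1.188 -0.531]
```

View pics/c7.png

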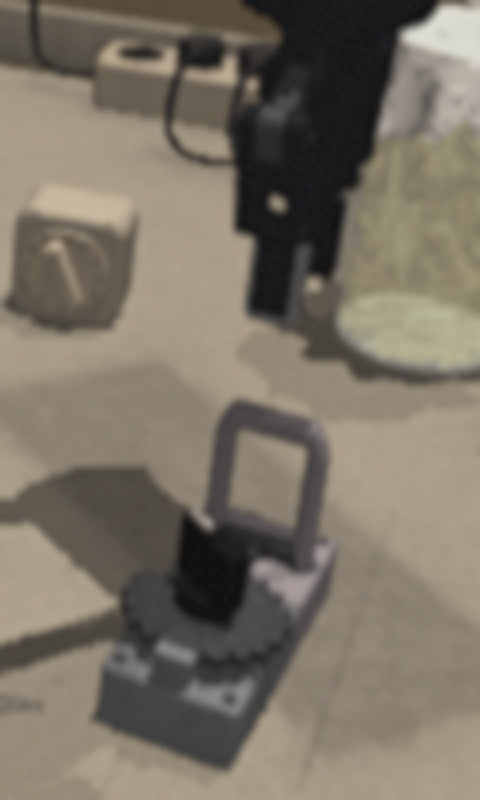

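Request:
{"fn": "arm_command", "kwargs": {
  "commands": [
    [4.5,[-0.1,-0.15,-2],0.005],
    [4.5,[0,0,-2.5],0],
    [4.5,[0,0,-2],0],
    [4.5,[0,0,-1.3],0],
    [4.5,[0,0,0],0],
    [2.5,[0,0,0],0],
    [1,[0,0,0],0],
    [0.2,[0,0,0],0],
    [0.2,[0,0,0],0],
    [0.2,[0,0,0],0]
  ],
  "grip_force": 90
}}

```text
clock: 10.5
position: [0.499, -0.2739, 0.0977]
ee_rot: [-0.706, 0.707, -0.029, 0.031]
contact_force: [0.4, 0.4, 6.0]
width: 0.0088
```

```bash
python3 -c "
from h import *
st(); grab('scene','scene8'); crop('scene8',380,180,500,380,'c8',4); 
"
```

```text
t 10.5 pos [ 0.499  -0.2739  0.0977] jawyaw -0.0845 tilt [ 0.003 -0.002 -1.   ] F [0.42 0.36 5.97] M [ 0.139 -0.094  0.033] w 0.0088 q [-0.624  0.389  1.741  0.     1.009 -0.54 ]
```

View pics/c8.png

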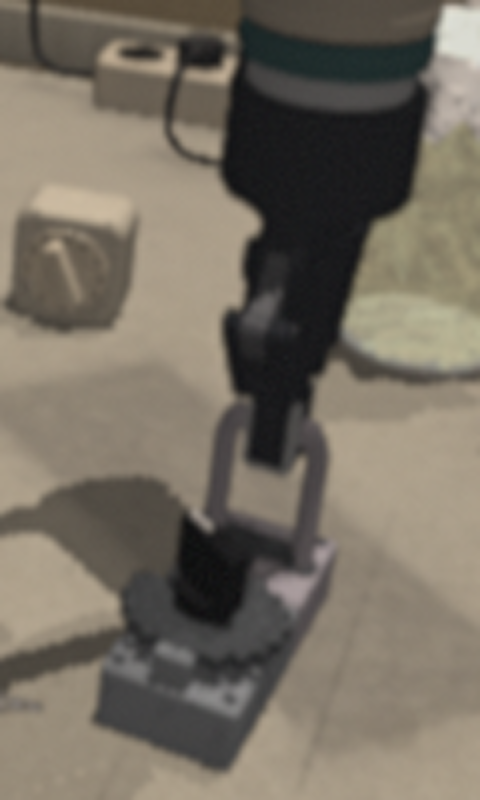

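The fingers are on the bar at crop (275,435), opening consistent with 11 mm. Lifting.

Request:
{"fn": "arm_command", "kwargs": {
  "commands": [
    [0.2,[0,0,0.5],0],
    [0.2,[0,0,1],0],
    [0.2,[0,0,2],0],
    [0.2,[0,0,2],0],
    [0.2,[0,0,2],0],
    [0.2,[0,0,2],0],
    [0.2,[0,0,1.5],0],
    [0.2,[0,0,0],0],
    [0.2,[0,0,0],0],
    [0.2,[0,0,0],0]
  ]
}}

```text
clock: 11.55
position: [0.4969, -0.2726, 0.2048]
ee_rot: [0.707, -0.706, 0.031, -0.029]
contact_force: [-0.1, 0.1, -4.3]
width: 0.0089
```

```bash
python3 -c "
from h import *
st(); grab('scene','scene9');grab('top','top9'); crop('scene9',380,120,520,320,'c9',4); crop('top9',400,180,500,340,'c9t',4)
"
```

```text
t 11.55 pos [ 0.4969 -0.2726  0.2048] jawyaw -0.0844 tilt [-0.002  0.002 -1.   ] F [-0.11  0.13 -4.3 ] M [-0.002 -0.097  0.002] w 0.0089 q [-0.625  0.293  1.592  0.     1.26  -0.54 ]
```

View pics/c9.png

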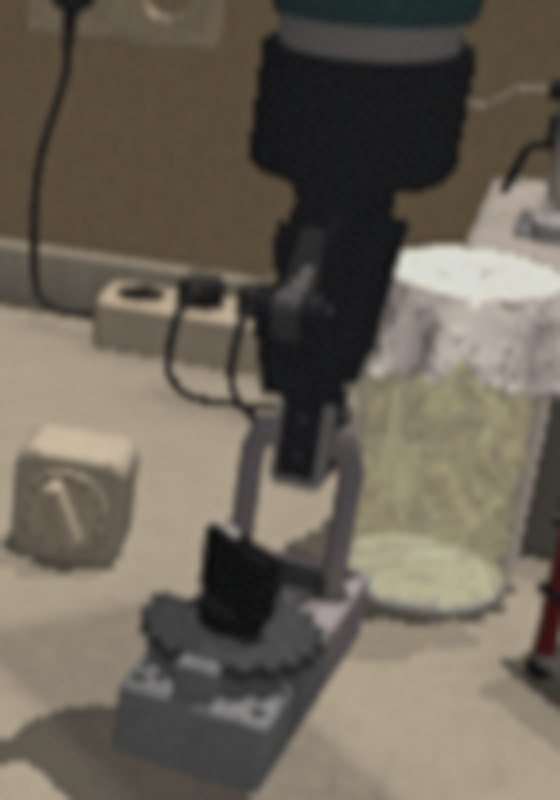

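View pics/c9t.png

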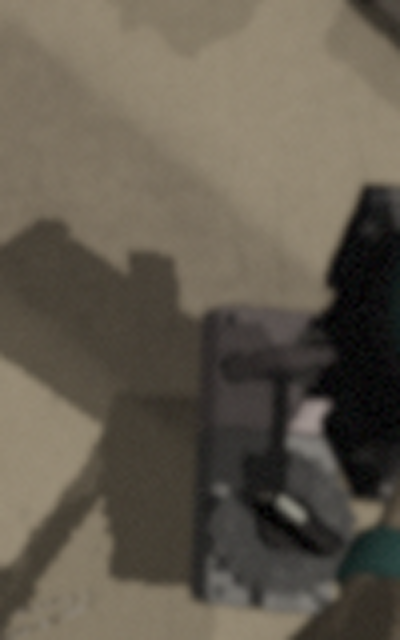

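The lock hangs level (moment small, weight about 4.4 N). Carrying it above the nest.

Request:
{"fn": "arm_command", "kwargs": {
  "commands": [
    [0.2,[0.8,1.85,0],0.01],
    [0.2,[1.5,3.5,0],0.015],
    [0.2,[1.8,4,0],0.02],
    [0.2,[1.8,4,0],0.02],
    [0.2,[1.8,4,0],0.02],
    [0.2,[1.6,3.5,0],0.02],
    [0.2,[1.2,2.5,0],0],
    [0.2,[0.8,1.5,-1],0],
    [0.2,[0,0,-2],0],
    [0.2,[0,0,0],0],
    [0.2,[0,0,0],0],
    [0.2,[0,0,0],0]
  ]
}}

```text
clock: 12.85
position: [0.6111, -0.0257, 0.1766]
ee_rot: [-0.707, 0.707, 0.007, -0.007]
contact_force: [0.5, -0.3, -3.9]
width: 0.0091
```

```bash
python3 -c "
from h import *
st(); grab('scene','scene10');grab('top','top10'); crop('scene10',260,150,410,310,'c10',5); crop('top10',270,170,400,310,'c10t',4)
"
```

```text
t 12.85 pos [ 0.6111 -0.0257  0.1766] jawyaw 0.0195 tilt [ 0.001 -0.    -1.   ] F [ 0.52 -0.29 -3.89] M [-0.01  -0.121 -0.017] w 0.0091 q [-0.156  0.376  1.538 -0.     1.227 -0.175]
```

View pics/c10.png

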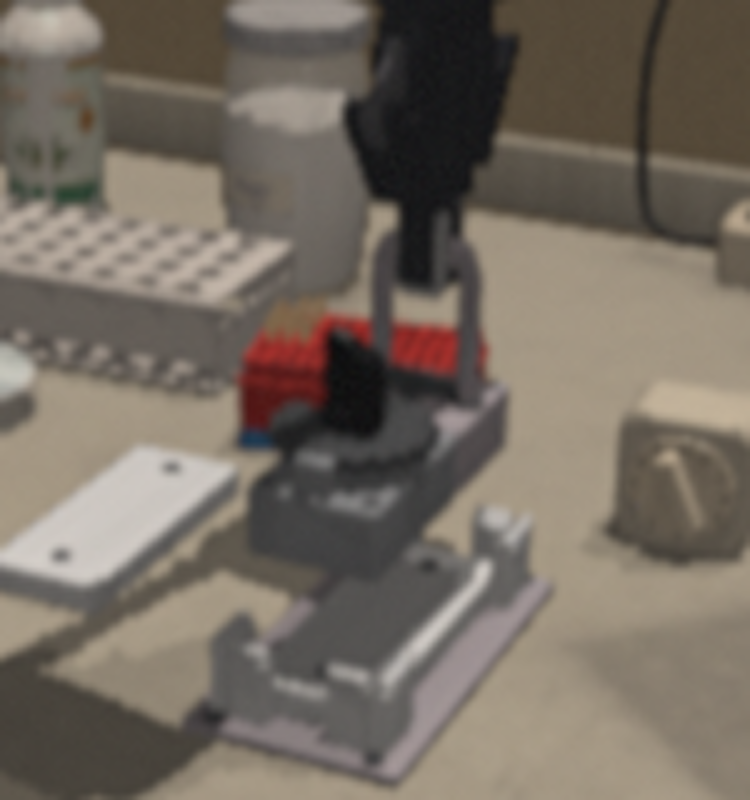

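View pics/c10t.png

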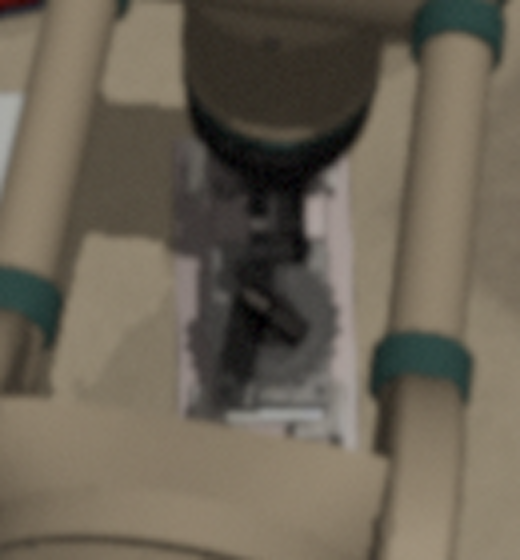

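```bash
python3 -c "
from h import *
for tag,box in(('top10',(300,200,365,290)),('scene10',(290,200,370,275))):
  d=load(tag);W=cloud(d);u0,v0,u1,v1=box;P=W[v0:v1,u0:u1].reshape(-1,3)
  print(np.histogram(P[:,2],np.arange(0,.2,.01)))
  m=(P[:,2]>.10)&(P[:,2]<.117)&(P[:,0]<.6);Q=P[m]
  print(tag,m.sum(),cv2.minAreaRect((Q[:,:2]*1000).astype(np.float32)),Q.min(0),Q.max(0),np.median(Q[:,2]))
  m=(P[:,2]>.118)&(P[:,2]<.13)&(P[:,0]<.6);Q=P[m]
  print('flange',m.sum(),cv2.minEnclosingCircle((Q[:,:2]*1000).astype(np.float32)))
"
```

```text
(array([1587,   27,   77,  111,  104,    0,    0,    0,    3,   26,  249,
        269,  682,   63,   21,   47,   86,    1,    0]), array([0.  , 0.01, 0.02, 0.03, 0.04, 0.05, 0.06, 0.07, 0.08, 0.09, 0.1 ,
       0.11, 0.12, 0.13, 0.14, 0.15, 0.16, 0.17, 0.18, 0.19]))
top10 437 ((550.4306640625, -26.3127498626709), (99.08050537109375, 57.07561111450195), 0.08593668043613434) [ 0.50087418 -0.05488875  0.10332273] [0.59994015 0.00229225 0.11465826] 0.10989907420334573
flange 671 ((536.476806640625, -25.686946868896484), 36.885311126708984)
(array([342, 678, 303, 297, 334, 269,   0,  70, 227, 233, 428, 178, 362,
       107, 104, 135,  87,  79,   2]), array([0.  , 0.01, 0.02, 0.03, 0.04, 0.05, 0.06, 0.07, 0.08, 0.09, 0.1 ,
       0.11, 0.12, 0.13, 0.14, 0.15, 0.16, 0.17, 0.18, 0.19]))
scene10 396 ((548.234619140625, -30.255264282226562), (59.973289489746094, 103.41850280761719), 89.39308166503906) [ 0.49657926 -0.0601059   0.10000107] [5.99721589e-01 2.22210611e-04 1.16933910e-01] 0.10661906446321823
flange 355 ((535.58642578125, -30.257686614990234), 37.75033187866211)
```

```bash
python3 -c "
from h import *
d=load('scene0');W=cloud(d);P=W[240:310,290:380].reshape(-1,3)
m=(P[:,2]>.034)&(P[:,2]<.046);print(cv2.minAreaRect((P[m,:2]*1000).astype(np.float32)))
P=W[260:370,395:475].reshape(-1,3)
m=(P[:,2]>.028)&(P[:,2]<.036);print('lock0',cv2.minAreaRect((P[m,:2]*1000).astype(np.float32)))
d=load('scene10')
# expected lock bottom corners in scene if centred as estimated
import itertools
for zc,c in ((.0805,(.5710,-.0258)),):
  for sx,sy in itertools.product((-70,70),(-29,29)):
    a=.0195;x=c[0]+(sx*np.cos(a)-sy*np.sin(a))/1000;y=c[1]+(sx*np.sin(a)+sy*np.cos(a))/1000
    for z in(zc,zc+.032):
      p=proj(d,(x,y,z));print(sx,sy,round(z-zc,3),((p-[260,150])*5).round())
for sx,sy in itertools.product((-90,90),(-49,49)):
    a=.0205;x=.5706+(sx*np.cos(a)-sy*np.sin(a))/1000;y=-.0251+(sx*np.sin(a)+sy*np.cos(a))/1000
    p=proj(d,(x,y,.006));print('nest',sx,sy,((p-[260,150])*5).round())
"
```

```text
((570.1897583007812, -25.345386505126953), (164.7008056640625, 80.96065521240234), 1.3379745483398438)
lock0 ((569.8750610351562, -280.982177734375), (57.39431381225586, 365.970947265625), 84.99077606201172)
-70 -29 0.0 [372. 574.]
-70 -29 0.032 [374. 500.]
-70 29 0.0 [240. 543.]
-70 29 0.032 [239. 471.]
70 -29 0.0 [505. 438.]
70 -29 0.032 [508. 371.]
70 29 0.0 [385. 413.]
70 29 0.032 [386. 348.]
nest -90 -49 [392. 774.]
nest -90 49 [174. 714.]
nest 90 -49 [553. 577.]
nest 90 49 [359. 533.]
```

Request:
{"fn": "arm_command", "kwargs": {
  "commands": [
    [0.2,[-0.05,0.1,-1],0.001],
    [0.2,[0,0,-1],0],
    [0.2,[0,0,-0.8],0],
    [0.2,[0,0,-0.6],0],
    [0.2,[0,0,-0.5],0],
    [0.2,[0,0,-0.4],0],
    [0.2,[0,0,-0.4],0],
    [0.2,[0,0,-0.4],0],
    [0.2,[0,0,-0.3],0],
    [0.2,[0,0,0],0],
    [0.2,[0,0,0],0]
  ]
}}

```text
clock: 14.05
position: [0.6105, -0.0238, 0.1222]
ee_rot: [-0.707, 0.707, 0.008, -0.008]
contact_force: [-0.3, 0.9, -4.5]
width: 0.009
```

```bash
python3 -c "
from h import *
st(); grab('scene','scene11'); crop('scene11',260,150,410,310,'c11',5)
"
```

```text
t 14.05 pos [ 0.6105 -0.0238  0.1222] jawyaw 0.0216 tilt [ 0. -0. -1.] F [-0.28  0.89 -4.49] M [ 0.005 -0.102  0.032] w 0.009 q [-0.153  0.42   1.613  0.     1.108 -0.174]
```

View pics/c11.png

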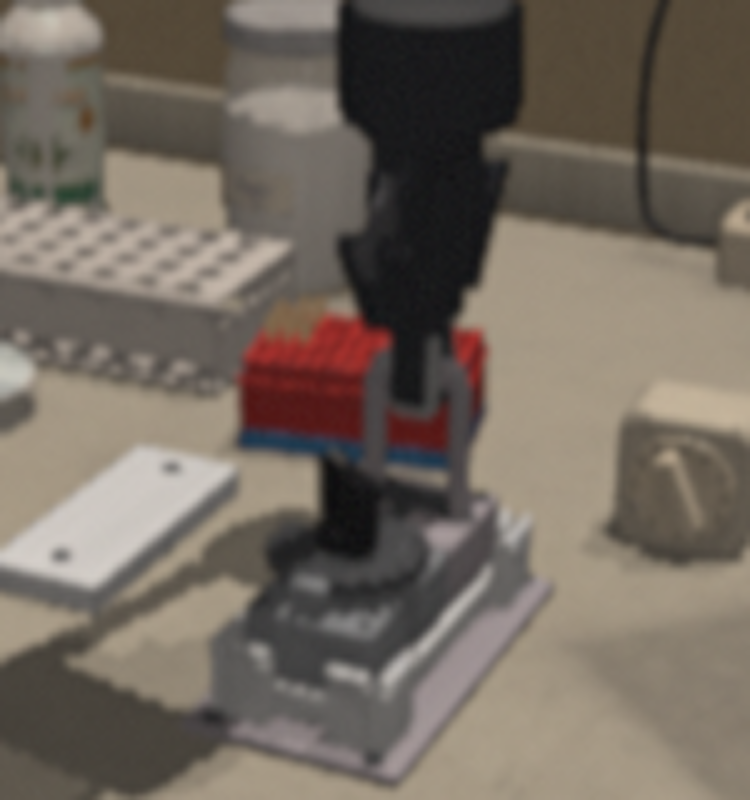

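The lock is in the pocket with a few mm left to go. Lowering to contact.

Request:
{"fn": "arm_command", "kwargs": {
  "commands": [
    [0.2,[0,0,-0.2],0],
    [0.2,[0,0,-0.2],0],
    [0.2,[0,0,0],0],
    [0.2,[0,0,0],0]
  ]
}}

```text
clock: 14.5
position: [0.6111, -0.0239, 0.1197]
ee_rot: [-0.707, 0.707, 0.009, -0.007]
contact_force: [-0.6, 1.1, 5.5]
width: 0.0089
```

Request:
{"fn": "arm_command", "kwargs": {
  "commands": [
    [2,[0,0,0.1],0],
    [4,[0,0,0],0],
    [4.5,[0,0,0],0],
    [4.5,[0,0,1.5],0],
    [4.5,[0,0,3],0],
    [4.5,[0,0,4],0],
    [4.5,[-0.5,-3,2],-0.1],
    [4.5,[-1,-4,0],-0.13],
    [4.5,[-1,-4,0],-0.13],
    [4.5,[-1,-4,0],-0.13],
    [3,[-1,-2,0],-0.13],
    [3,[0,0,0],0]
  ]
}}

```text
clock: 15.7
position: [0.5641, -0.1967, 0.2238]
ee_rot: [-0.675, 0.676, -0.21, 0.21]
contact_force: [-0.5, 0.9, -0.4]
width: 0.03
```

```bash
python3 -c "
from h import *
st(); grab('scene','scene12');grab('top','top12'); crop('scene12',270,170,390,310,'c12',5); crop('top12',300,190,375,295,'c12t',7)
d=load('top12');W=cloud(d);P=W[195:290,305:368].reshape(-1,3)
for lo,hi in((.050,.058),(.034,.046),(.098,.108),(.118,.13),(.06,.073)):
  m=(P[:,2]>lo)&(P[:,2]<hi);print(lo,m.sum(),cv2.minAreaRect((P[m,:2]*1000).astype(np.float32)),np.median(P[m,2]))
"
```

```text
t 15.7 pos [ 0.5641 -0.1967  0.2238] jawyaw -0.6032 tilt [-0.001 -0.001 -1.   ] F [-0.5   0.88 -0.38] M [-0.037 -0.002 -0.027] w 0.03 q [-4.510e-01  3.240e-01  1.496e+00 -1.000e-03  1.322e+00  1.520e-01]
0.05 722 ((568.9227294921875, -23.905134201049805), (139.37216186523438, 57.7923583984375), 0.9254922866821289) 0.053620379979881394
0.034 383 ((570.5897216796875, -24.963550567626953), (162.11651611328125, 80.36758422851562), 1.2157670259475708) 0.03973584988653031
0.098 113 ((566.84423828125, -25.18535041809082), (80.3121337890625, 48.11513137817383), 2.1323184967041016) 0.10430477851324692
0.118 127 ((608.8945922851562, -23.401762008666992), (10.537370681762695, 43.25636291503906), 1.0137479305267334) 0.12524552051588161
0.06 750 ((557.334716796875, -23.928897857666016), (114.4454345703125, 65.87967681884766), 0.24877360463142395) 0.06863068050279778
```

View pics/c12.png

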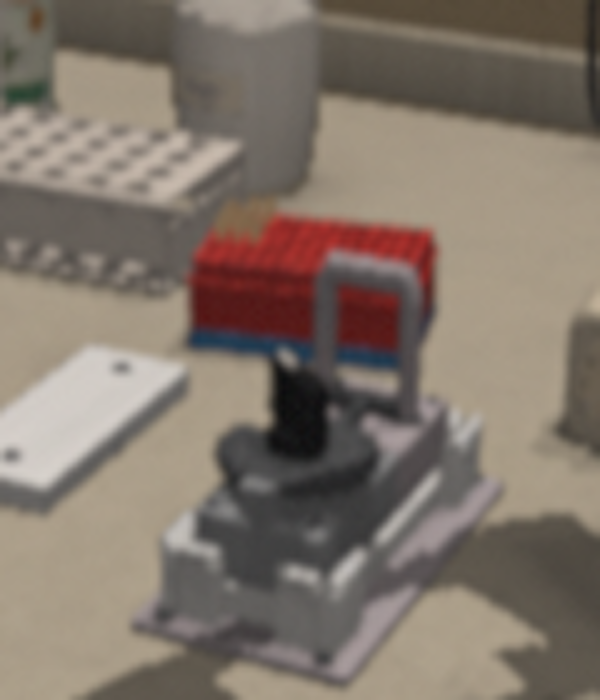

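View pics/c12t.png

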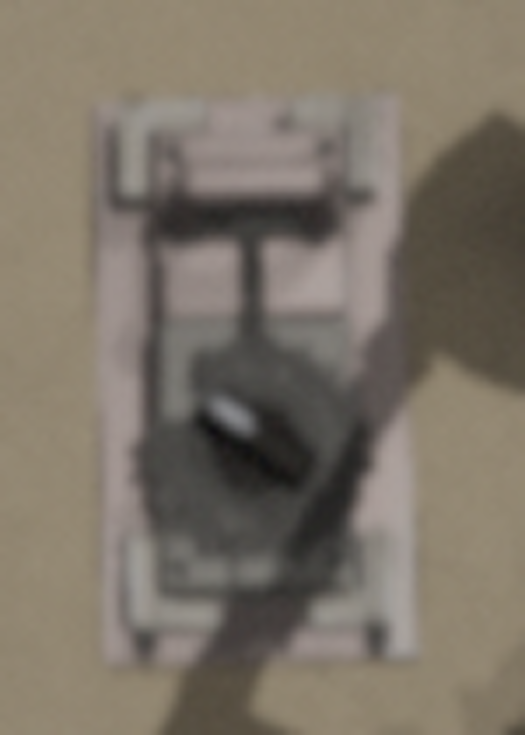

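```bash
python3 -c "
from h import *
d=load('top12');W=cloud(d);P=W[195:290,305:368].reshape(-1,3)
m=(P[:,2]>.095)&(P[:,2]<.112)&(P[:,0]<.58);Q=P[m];print(m.sum(),cv2.minAreaRect((Q[:,:2]*1000).astype(np.float32)),Q.mean(0))
C=np.cov(Q[:,:2].T);w,v=np.linalg.eigh(C);print('axis yaw',np.degrees(np.arctan2(v[1,1],v[0,1])))
a=ray(d,300+204/7,190+402/7,.105);b=ray(d,300+305/7,190+472/7,.105);print(a,b,(a+b)/2,np.linalg.norm(a-b),np.degrees(np.arctan2(*(a-b)[1::-1])))
for u,v in((212,402),(250,426)): print(ray(d,300+u/7,190+v/7,.105))
# annotated prediction
im=cv2.imread('pics/top12.png');im=cv2.resize(im[190:295,300:375],None,fx=7,fy=7,interpolation=cv2.INTER_CUBIC)
c=np.array([.5389,-.0244])
for k,col in((36,(0,0,255)),(54,(0,255,0)),(72,(255,0,0))):
  th=np.radians(k+.9)
  pp=[(proj(d,(c[0]+s*.018*np.cos(th),c[1]+s*.018*np.sin(th),.105))-[300,190]+.5)*7 for s in(-1,1)]
  cv2.line(im,*[tuple(int(x) for x in p) for p in pp],col,1)
cv2.imwrite('pics/c12p.png',im)
"
```

```text
106 ((539.4491577148438, -24.471954345703125), (35.85624313354492, 11.673370361328125), 56.28228759765625) [ 0.53882265 -0.02426214  0.10417012]
axis yaw 55.472234046693
[ 0.54815162 -0.00994458  0.105     ] [ 0.52824645 -0.03839326  0.105     ] [ 0.53819903 -0.02416892  0.105     ] 0.03472092820571133 55.02001982057462
[ 0.54815232 -0.01220878  0.105     ]
[ 0.54130806 -0.02294007  0.105     ]
```

View pics/c12p.png

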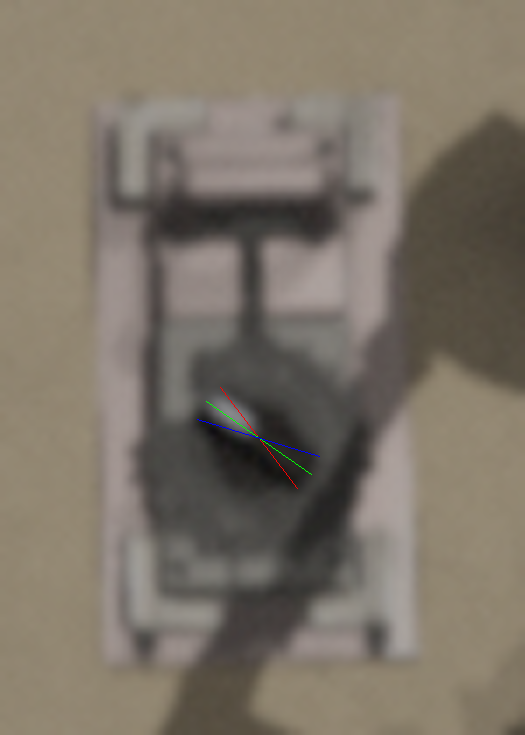

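The white half is at crop (230,412), up-left; the bar's yaw is 55°, which fits the three-click line (green). Now onto the dial.

Request:
{"fn": "arm_command", "kwargs": {
  "commands": [
    [3,[-0.5,3.5,0],-0.01],
    [3,[-0.5,3.5,0],0],
    [3,[-0.5,3.5,0],0],
    [3,[-0.5,3.5,0],0],
    [3,[-0.5,3.2,-1],0],
    [3,[0,0,-3],0],
    [3,[0,0,-3],0],
    [3,[0,0,0],0],
    [3,[0,0,0],0]
  ],
  "grip_force": 50
}}

```text
clock: 16.7
position: [0.5405, -0.0207, 0.1543]
ee_rot: [0.675, -0.675, 0.211, -0.211]
contact_force: [1.5, -0.1, 0.2]
width: 0.0301
```

```bash
python3 -c "
from h import *
st(); grab('scene','scene13'); crop('scene13',270,170,390,310,'c13',5)
"
```

```text
t 16.7 pos [ 0.5405 -0.0207  0.1543] jawyaw -0.6062 tilt [-0.001  0.    -1.   ] F [ 1.49 -0.11  0.2 ] M [0.049 0.001 0.029] w 0.0301 q [-0.167  0.296  1.724  0.     1.122  0.439]
```

View pics/c13.png

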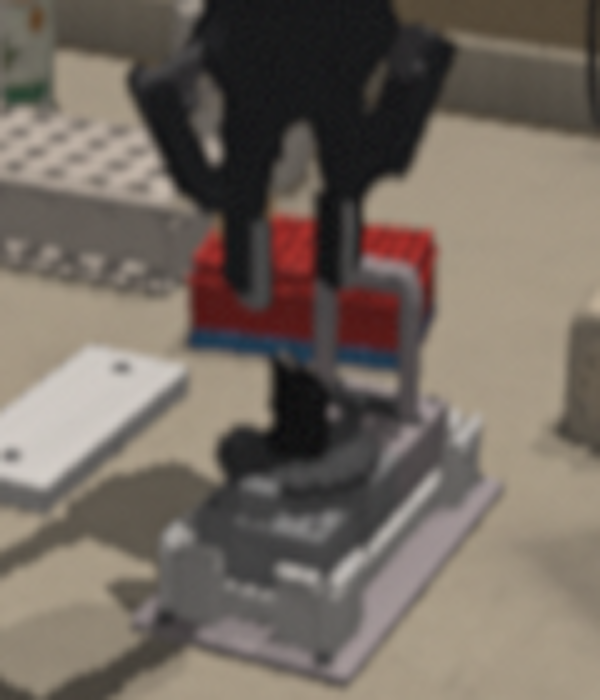

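Request:
{"fn": "arm_command", "kwargs": {
  "commands": [
    [3,[-0.15,-0.37,0],-0.007],
    [3,[0,0,-2],0],
    [3,[0,0,-2],0],
    [3,[0,0,-1.2],0],
    [3,[0,0,-0.8],0],
    [3,[0,0,-0.2],0],
    [3,[0,0,0],0],
    [3,[0,0,0],0]
  ]
}}

```text
clock: 17.55
position: [0.5395, -0.0256, 0.0928]
ee_rot: [0.674, -0.674, 0.214, -0.215]
contact_force: [0.9, -0.4, 0.2]
width: 0.0301
```

```bash
python3 -c "
from h import *
st(); grab('scene','scene14'); crop('scene14',270,170,390,310,'c14',5)
"
```

```text
t 17.55 pos [ 0.5395 -0.0256  0.0928] jawyaw -0.6154 tilt [ 0.002 -0.    -1.   ] F [ 0.93 -0.45  0.22] M [0.043 0.045 0.04 ] w 0.0301 q [-0.176  0.358  1.809 -0.     0.973  0.439]
```

View pics/c14.png

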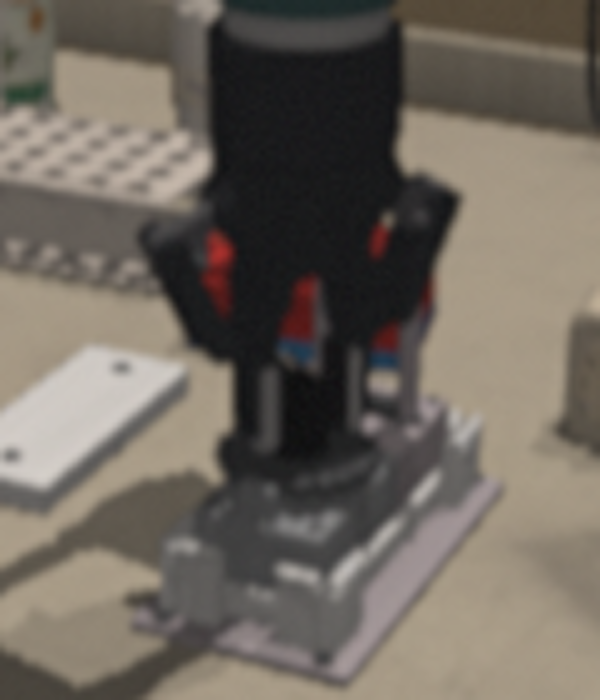

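Request:
{"fn": "arm_command", "kwargs": {
  "commands": [
    [3,[0,0.1,0],0],
    [2,[0,0,0],0],
    [1,[0,0,0],0],
    [0.2,[0,0,0],0],
    [0.2,[0,0,0],0],
    [0.2,[0,0,0],0]
  ]
}}

```text
clock: 18.2
position: [0.5396, -0.0247, 0.0926]
ee_rot: [0.674, -0.674, 0.214, -0.215]
contact_force: [2.2, 0.3, 3.2]
width: 0.0104
```

Request:
{"fn": "arm_command", "kwargs": {
  "commands": [
    [0.2,[0,0,0],-0.08],
    [0.2,[0,0,0],-0.08],
    [0.2,[0,0,0],-0.08],
    [0.2,[0,0,0],-0.074],
    [0.2,[0,0,0],0],
    [0.2,[0,0,0],0]
  ]
}}

```text
clock: 18.8
position: [0.5394, -0.0243, 0.0926]
ee_rot: [0.633, -0.632, 0.316, -0.317]
contact_force: [1.1, -0.6, 4.8]
width: 0.0102
```

```bash
python3 -c "
from h import *
st(); grab('scene','scene15'); crop('scene15',270,170,390,310,'c15',5)
"
```

```text
t 18.8 pos [ 0.5394 -0.0243  0.0926] jawyaw -0.9283 tilt [ 0.001  0.    -1.   ] F [ 1.12 -0.56  4.75] M [ 0.199 -0.187 -0.055] w 0.0102 q [-1.740e-01  3.580e-01  1.809e+00  1.000e-03  9.730e-01  7.540e-01]
```

View pics/c15.png

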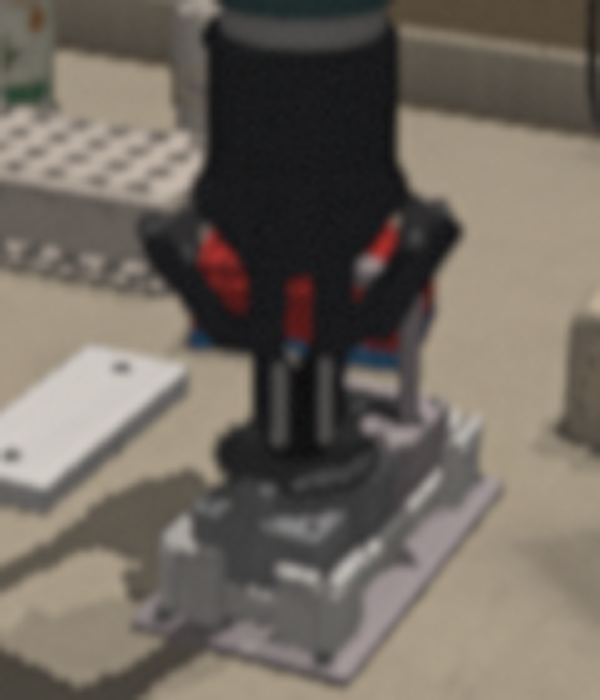

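Request:
{"fn": "arm_command", "kwargs": {
  "commands": [
    [0.2,[0,0,0],-0.08],
    [0.2,[0,0,0],-0.08],
    [0.2,[0,0,0],-0.08],
    [0.2,[0,0,0],-0.074],
    [0.2,[0,0,0],0],
    [0.2,[0,0,0],0]
  ]
}}

```text
clock: 19.45
position: [0.5394, -0.0241, 0.0926]
ee_rot: [0.575, -0.574, 0.411, -0.412]
contact_force: [2.0, 1.9, 5.1]
width: 0.0103
```

```bash
python3 -c "
from h import *
st(); grab('scene','scene16'); crop('scene16',270,170,390,310,'c16',5)
"
```

```text
t 19.45 pos [ 0.5394 -0.0241  0.0926] jawyaw -1.2428 tilt [ 0.001  0.001 -1.   ] F [2.01 1.92 5.11] M [ 0.269 -0.231 -0.04 ] w 0.0103 q [-1.740e-01  3.580e-01  1.810e+00  1.000e-03  9.730e-01  1.068e+00]
```

Request:
{"fn": "arm_command", "kwargs": {
  "commands": [
    [0.2,[0,0,0],-0.08],
    [0.2,[0,0,0],-0.08],
    [0.2,[0,0,0],-0.08],
    [0.2,[0,0,0],-0.074],
    [0.2,[0,0,0],0],
    [0.2,[0,0,0],0]
  ]
}}

```text
clock: 20.1
position: [0.5393, -0.0236, 0.0926]
ee_rot: [0.504, -0.503, 0.497, -0.497]
contact_force: [1.6, 3.1, 6.3]
width: 0.0104
```

```bash
python3 -c "
from h import *
st(); grab('scene','scene17'); crop('scene17',270,170,390,310,'c17',5); grab('top','top17')
"
```

```text
t 20.1 pos [ 0.5393 -0.0236  0.0926] jawyaw -1.5574 tilt [ 0.001  0.002 -1.   ] F [1.55 3.09 6.28] M [ 0.422 -0.217 -0.165] w 0.0104 q [-0.174  0.358  1.81   0.002  0.973  1.382]
```

View pics/c17.png

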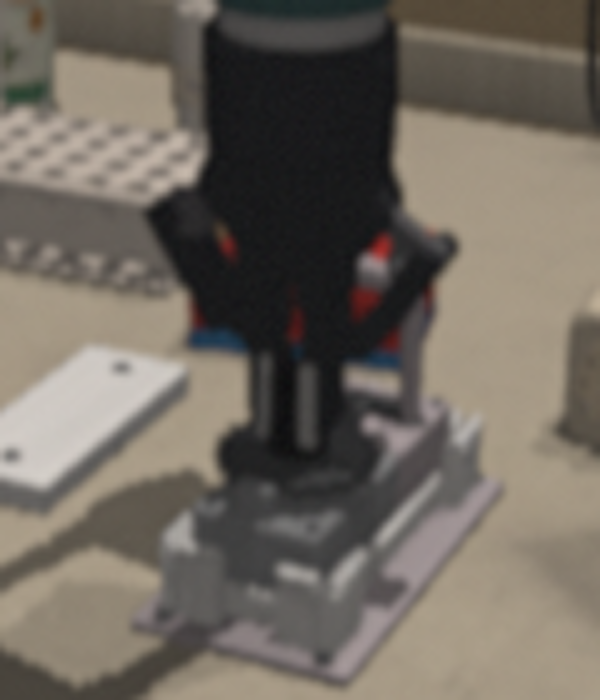

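Letting go of the dial, backing off and checking.

Request:
{"fn": "arm_command", "kwargs": {
  "commands": [
    [2,[0,0,0],0],
    [3,[0,0,0],0],
    [3,[0,0,0],0],
    [3,[0,0,2],0],
    [3,[0,0,3],0],
    [3,[0,0,4],0],
    [3,[0,0,4],0],
    [3,[0.5,-4,0],0.13],
    [3,[0.5,-4,0],0.13],
    [3,[0.5,-4,0],0.13],
    [3,[0.5,-4,0],0.13],
    [4.5,[0,0,0],0.13]
  ]
}}

```text
clock: 21.4
position: [0.5591, -0.1897, 0.2213]
ee_rot: [-0.635, 0.637, -0.309, 0.31]
contact_force: [-0.3, 0.0, 0.1]
width: 0.0431
```

```bash
python3 -c "
from h import *
st(); grab('scene','scene18');grab('top','top18'); crop('scene18',270,170,390,310,'c18',5); crop('top18',300,190,375,295,'c18t',7)
d=load('top18');W=cloud(d);P=W[195:290,305:368].reshape(-1,3)
for lo,hi in((.050,.058),(.034,.046),(.118,.13)):
  m=(P[:,2]>lo)&(P[:,2]<hi);print(lo,m.sum(),cv2.minAreaRect((P[m,:2]*1000).astype(np.float32)),np.median(P[m,2]))
m=(P[:,2]>.095)&(P[:,2]<.112)&(P[:,0]<.58);Q=P[m];print(m.sum(),cv2.minAreaRect((Q[:,:2]*1000).astype(np.float32)),Q.mean(0))
C=np.cov(Q[:,:2].T);w,v=np.linalg.eigh(C);print('axis yaw',np.degrees(np.arctan2(v[1,1],v[0,1])))
"
```

```text
t 21.4 pos [ 0.5591 -0.1897  0.2213] jawyaw -0.9062 tilt [-0.    -0.003 -1.   ] F [-0.29  0.04  0.12] M [0.067 0.032 0.019] w 0.0431 q [-0.443  0.315  1.517 -0.003  1.31   0.464]
0.05 712 ((568.8328247070312, -25.14167022705078), (139.18824768066406, 56.34523391723633), 0.1082952469587326) 0.05368103278760873
0.034 381 ((570.3404541015625, -24.974414825439453), (162.08323669433594, 80.37810516357422), 1.2204183340072632) 0.040015187129801406
0.118 130 ((608.8079223632812, -24.463340759277344), (45.385894775390625, 10.78372859954834), 88.9850082397461) 0.12497281173419064
109 ((539.2984008789062, -24.537019729614258), (10.014524459838867, 36.10298156738281), 89.81491088867188) [ 0.53861669 -0.02444794  0.10447563]
axis yaw 179.37332657260407
```

View pics/c18.png

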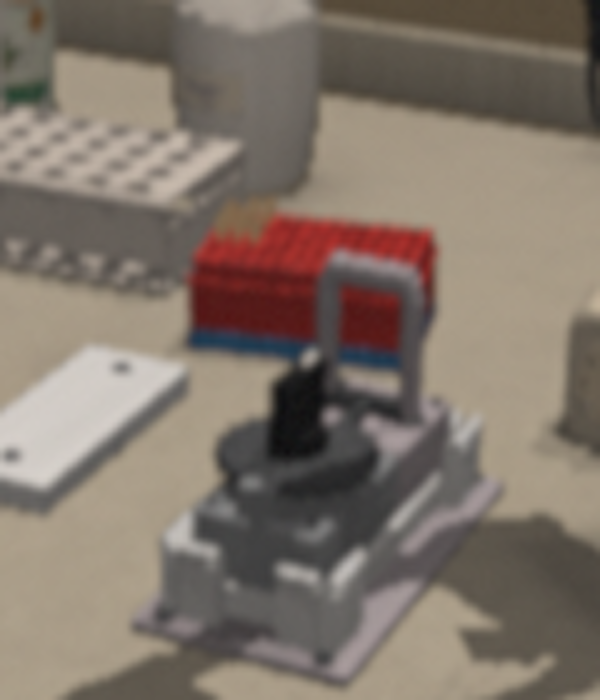

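View pics/c18t.png

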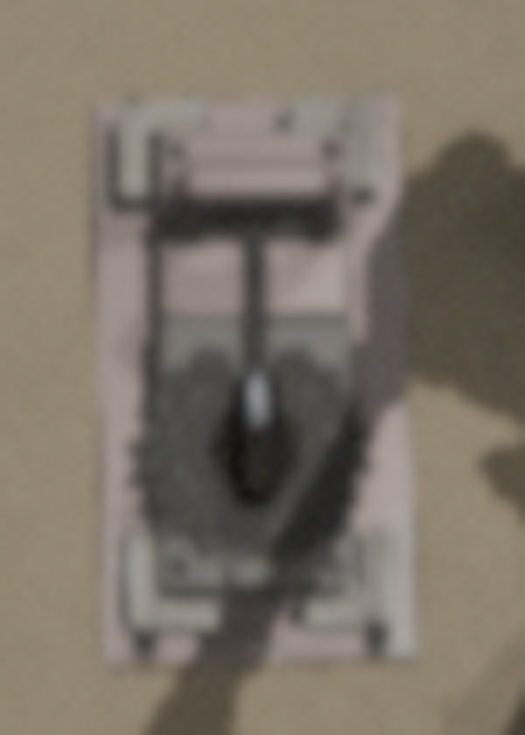

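The dial's white line at crop (256,400) points straight at the shackle, and the lock is still seated (case top 0.0537). Back to the shackle.

Request:
{"fn": "arm_command", "kwargs": {
  "commands": [
    [4.5,[0.7,2.3,0],0.13],
    [4.5,[0.7,2.3,0],0.13],
    [4.5,[0.7,2.4,0],0.13],
    [4.5,[0.7,2.4,0],0.13],
    [4.5,[0.7,2.4,0],0.13],
    [4.5,[0.7,2.4,0],0.13],
    [4.5,[0.7,2.3,0],0.13],
    [4.5,[0,0,-2],0],
    [4.5,[0,0,0],0],
    [4.5,[0,0,0],0]
  ]
}}

```text
clock: 22.5
position: [0.607, -0.0189, 0.2017]
ee_rot: [0.707, -0.707, 0.0, 0.001]
contact_force: [0.2, -0.0, 0.1]
width: 0.0447
```

```bash
python3 -c "
from h import *
st()"
```

```text
t 22.5 pos [ 0.607  -0.0189  0.2017] jawyaw 0.0019 tilt [-0.002  0.    -1.   ] F [ 0.2  -0.03  0.15] M [ 0.021  0.003 -0.013] w 0.0447 q [-0.146  0.353  1.508 -0.     1.282 -0.147]
```

Request:
{"fn": "arm_command", "kwargs": {
  "commands": [
    [4.5,[0.18,-0.55,-1],0],
    [4.5,[0,0,-2.5],0],
    [4.5,[0,0,-2.5],0],
    [4.5,[0,0,-1.5],0],
    [4.5,[0,0,-0.7],0],
    [4.5,[0,0,0],0],
    [4.5,[0,0,0],0]
  ]
}}

```text
clock: 23.2
position: [0.6103, -0.0255, 0.1209]
ee_rot: [-0.707, 0.707, 0.001, -0.0]
contact_force: [-0.6, 0.4, -0.7]
width: 0.045
```

```bash
python3 -c "
from h import *
st(); grab('scene','scene19'); crop('scene19',270,150,390,310,'c19',5)"
```

```text
t 23.2 pos [ 0.6103 -0.0255  0.1209] jawyaw 0.0019 tilt [ 0.002 -0.    -1.   ] F [-0.61  0.4  -0.69] M [ 0.047 -0.004 -0.009] w 0.045 q [-0.156  0.421  1.616 -0.     1.103 -0.157]
```

View pics/c19.png

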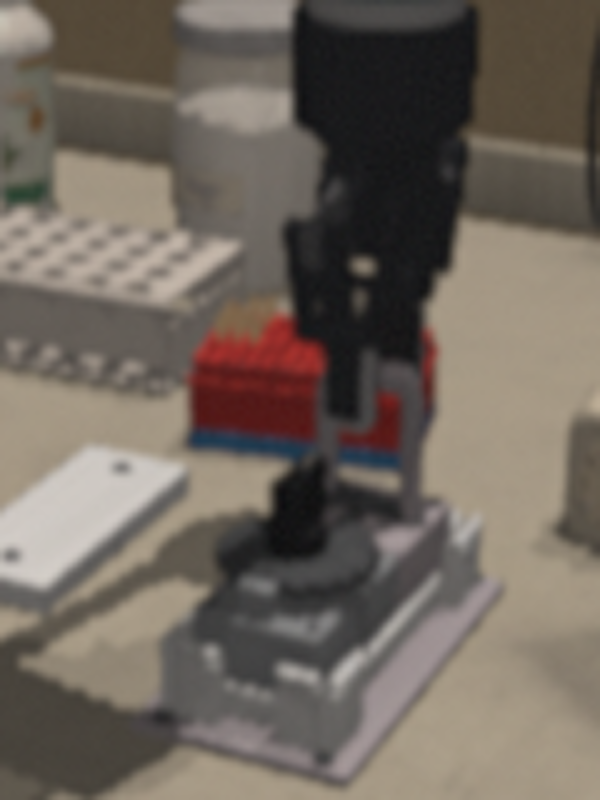

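Request:
{"fn": "arm_command", "kwargs": {
  "commands": [
    [3,[-0.05,0,-0.1],0],
    [1.5,[0,0,0],0],
    [0.2,[0,0,0],0],
    [0.2,[0,0,0],0],
    [0.2,[0,0,0],0],
    [0.2,[0,0,0],0]
  ],
  "grip_force": 90
}}

```text
clock: 23.85
position: [0.6108, -0.0251, 0.1201]
ee_rot: [-0.707, 0.707, 0.002, 0.0]
contact_force: [4.2, -0.1, 2.8]
width: 0.0095
```

Request:
{"fn": "arm_command", "kwargs": {
  "commands": [
    [0.2,[0,0,0.2],0],
    [0.2,[0,0,0.2],0],
    [0.2,[0,0,0.2],0],
    [0.2,[0,0,0.2],0],
    [0.2,[0,0,0.2],0],
    [0.2,[0,0,0],0],
    [0.2,[0,0,0],0]
  ]
}}

```text
clock: 24.55
position: [0.6097, -0.025, 0.1291]
ee_rot: [0.707, -0.707, -0.001, 0.001]
contact_force: [6.3, 1.8, 0.2]
width: 0.0091
```

```bash
python3 -c "
from h import *
st(); grab('scene','scene20'); crop('scene20',270,150,390,310,'c20',5)"
```

```text
t 24.55 pos [ 0.6097 -0.025   0.1291] jawyaw 0.0026 tilt [ 0.001  0.    -1.   ] F [6.31 1.84 0.24] M [ 0.104 -0.937  0.045] w 0.0091 q [-0.155  0.413  1.607  0.     1.121 -0.158]
```

View pics/c20.png

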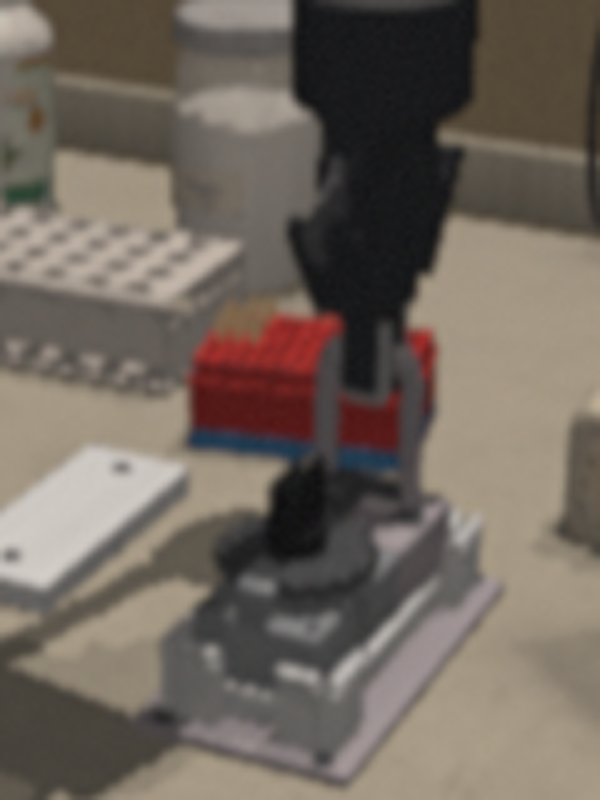

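The shackle is rising with the case still down. There is a 6 N side load in x, which I'll relieve before continuing.

Request:
{"fn": "arm_command", "kwargs": {
  "commands": [
    [0.2,[0.1,0,0.1],0],
    [0.2,[0,0,0.2],0],
    [0.2,[0,0,0.2],0],
    [0.2,[0,0,0.2],0],
    [0.2,[0,0,0],0]
  ]
}}

```text
clock: 25.1
position: [0.6101, -0.025, 0.1364]
ee_rot: [-0.707, 0.707, 0.001, -0.001]
contact_force: [4.2, 0.3, -1.1]
width: 0.0093
```

Request:
{"fn": "arm_command", "kwargs": {
  "commands": [
    [0.2,[0,0,0.2],0],
    [0.2,[0,0,0.1],0],
    [0.2,[0,0,0],0],
    [0.2,[0,0,0],0]
  ]
}}

```text
clock: 25.5
position: [0.6101, -0.025, 0.1392]
ee_rot: [0.707, -0.707, -0.001, 0.001]
contact_force: [3.7, 1.8, -0.7]
width: 0.009
```

```bash
python3 -c "
from h import *
st(); grab('scene','scene21'); crop('scene21',270,150,390,310,'c21',5)"
```

```text
t 25.5 pos [ 0.6101 -0.025   0.1392] jawyaw 0.0026 tilt [ 0.  0. -1.] F [ 3.68  1.76 -0.67] M [ 0.039 -0.667  0.085] w 0.009 q [-0.155  0.405  1.591  0.     1.145 -0.157]
```

View pics/c21.png

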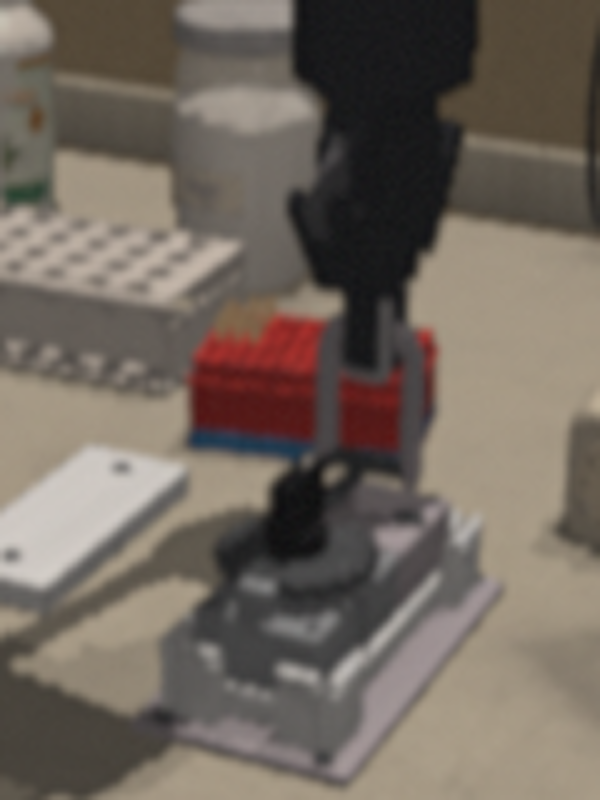

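Request:
{"fn": "arm_command", "kwargs": {
  "commands": [
    [0.2,[0.1,0,0.1],0],
    [0.2,[0,0,0.1],0],
    [0.2,[0,0,0],0],
    [0.2,[0,0,0],0]
  ]
}}

```text
clock: 25.95
position: [0.6108, -0.025, 0.141]
ee_rot: [-0.707, 0.707, 0.001, -0.001]
contact_force: [1.4, 0.3, -0.9]
width: 0.009
```

Request:
{"fn": "arm_command", "kwargs": {
  "commands": [
    [0.2,[0,0,0.05],0],
    [0.2,[0,0,0.05],0],
    [0.2,[0,0,0],0],
    [0.2,[0,0,0],0]
  ]
}}

```text
clock: 26.35
position: [0.6109, -0.025, 0.1421]
ee_rot: [0.707, -0.707, -0.001, 0.001]
contact_force: [1.6, 0.8, -1.6]
width: 0.0089
```

```bash
python3 -c "
from h import *
st(); grab('scene','scene22'); crop('scene22',270,150,390,310,'c22',5)"
```

```text
t 26.35 pos [ 0.6109 -0.025   0.1421] jawyaw 0.0026 tilt [-0.001  0.    -1.   ] F [ 1.6   0.83 -1.62] M [ 0.026 -0.258  0.061] w 0.0089 q [-0.155  0.404  1.585 -0.     1.153 -0.157]
```

View pics/c22.png

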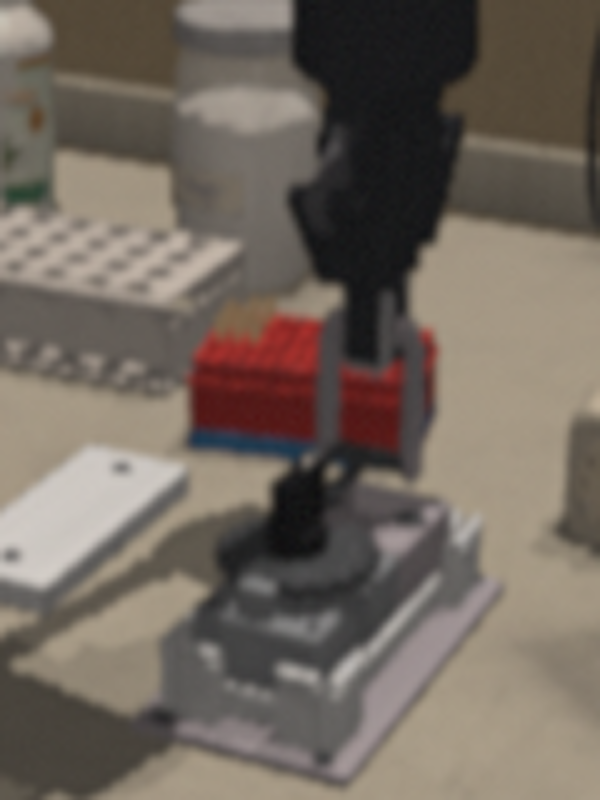

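The shackle is up about 22 mm with the case still low in the nest. Creeping on until the lock's weight comes on, then lifting straight up.

Request:
{"fn": "arm_command", "kwargs": {
  "commands": [
    [0.2,[0,0,0.05],0],
    [0.2,[0,0,0.05],0],
    [0.2,[0,0,0.05],0],
    [0.2,[0,0,0],0],
    [0.2,[0,0,0],0]
  ]
}}

```text
clock: 26.9
position: [0.6104, -0.0249, 0.1431]
ee_rot: [0.707, -0.707, -0.0, 0.002]
contact_force: [0.4, -0.5, -5.0]
width: 0.0093
```

Request:
{"fn": "arm_command", "kwargs": {
  "commands": [
    [0.2,[0,0,0.3],0],
    [0.2,[0,0,0.4],0],
    [0.2,[0,0,0.5],0],
    [0.2,[0,0,0.6],0],
    [0.2,[0,0,0.8],0],
    [0.2,[0,0,1],0],
    [0.2,[0,0,1],0],
    [0.2,[0,0,1],0],
    [0.2,[0,0,0],0],
    [0.2,[0,0,0],0]
  ]
}}

```text
clock: 27.9
position: [0.6112, -0.025, 0.2]
ee_rot: [-0.707, 0.707, 0.001, -0.001]
contact_force: [0.2, -0.2, -4.6]
width: 0.009
```

```bash
python3 -c "
from h import *
st(); grab('scene','scene23'); crop('scene23',270,110,390,310,'c23',4)"
```

```text
t 27.9 pos [ 0.6112 -0.025   0.2   ] jawyaw 0.0026 tilt [ 0.001 -0.    -1.   ] F [ 0.18 -0.21 -4.63] M [-0.008 -0.051  0.032] w 0.009 q [-0.155  0.359  1.503  0.     1.279 -0.157]
```

View pics/c23.png

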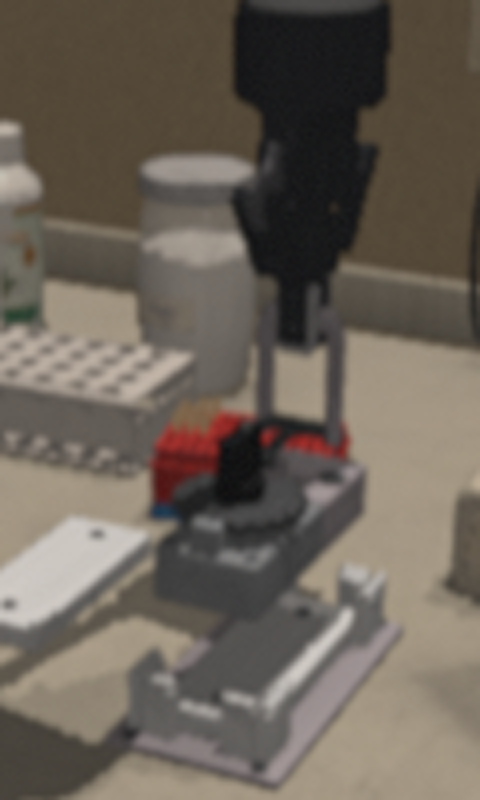

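The shackle is fully extended, the spacer stayed in the nest, and the lock hangs level. Raising further.

Request:
{"fn": "arm_command", "kwargs": {
  "commands": [
    [0.2,[0,0,1],0],
    [0.2,[0,0,1.5],0],
    [0.2,[0,0,1.5],0],
    [0.2,[0,0,1.5],0],
    [0.2,[0,0,1],0],
    [0.2,[0,0,0.5],0],
    [0.2,[0,0,0],0],
    [0.2,[0,0,0],0],
    [0.2,[0,0,0],0],
    [0.2,[0,0,0],0],
    [0.2,[0,0,0],0]
  ]
}}

```text
clock: 29.05
position: [0.611, -0.025, 0.2691]
ee_rot: [0.707, -0.707, -0.001, 0.001]
contact_force: [-0.6, -0.0, -4.7]
width: 0.0089
```

```bash
python3 -c "
from h import *
st(); d=grab('scene','scene24');grab('top','top24'); crop('scene24',250,60,400,310,'c24',3)
for x in((.5006,-.055,.15),): print((proj(d,x)-[250,60])*3)
a=cv2.imread('pics/scene0.png');b=cv2.imread('pics/scene24.png');print(cv2.absdiff(a,b).max())
W=cloud(d);P=W[130:260,290:370].reshape(-1,3);m=(P[:,2]>.09)&(P[:,1]<.02)&(P[:,1]>-.07)&(P[:,0]<.65)&(P[:,0]>.49);print('lowest lock pts z',np.percentile(P[m,2],[0,1,5]))
"
```

```text
t 29.05 pos [ 0.611  -0.025   0.2691] jawyaw 0.0026 tilt [-0.001  0.    -1.   ] F [-0.59 -0.01 -4.65] M [ 0.011 -0.098  0.011] w 0.0089 q [-0.155  0.322  1.387  0.     1.434 -0.157]
[252.80921006 516.84249042]
168
lowest lock pts z [0.14600447 0.1482359  0.15305717]
```

View pics/scene24.png

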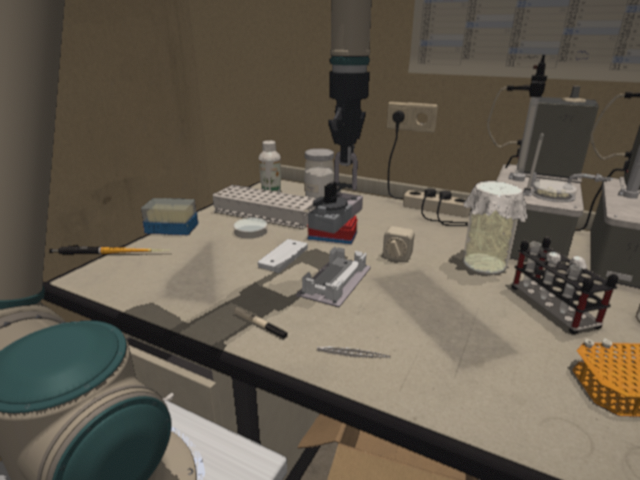

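View pics/c24.png

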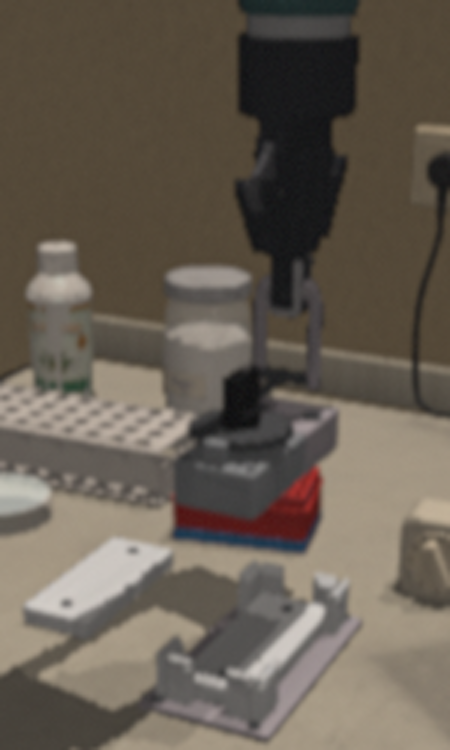

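View pics/top24.png

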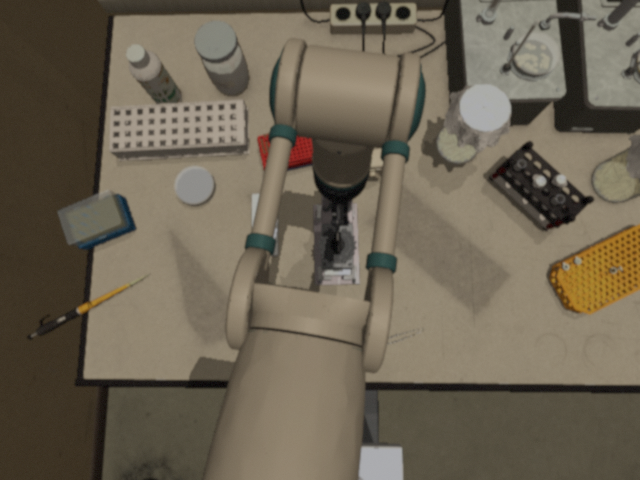

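The lock is held upright at scene (333,210), its underside about 0.147 m up. The spacer is in the nest at (337,272), and the marker, forceps, timer and dish are at their starting pixels. Handing in.

```bash
python3 -c "
from h import *
s=st(); print(np.abs(s['qd']).max()); print(manip.sign_off())"
```

```text
t 29.15 pos [ 0.6111 -0.025   0.2694] jawyaw 0.0026 tilt [-0.  0. -1.] F [ 0.57 -0.13 -4.02] M [-0.008 -0.148 -0.004] w 0.0091 q [-0.155  0.321  1.387  0.     1.434 -0.157]
0.003291279261727229
the job is handed in; nothing more can be done
None
```

The job is done and handed in at about 29 s of the 72 s; the hand-in reports no verdict.

- **Spacer:** I took the leftmost plate and laid it in the nest. Its top measured 22 mm above the bench, as expected, and it looked square between the corners.
- **Lock and dial:** I set the lock on the spacer by its shackle and let go. I then turned the dial three clicks clockwise and released it. The white line points at the shackle, within about 1°.
- **Shackle:** I pulled it up about 22 mm while the case stayed down. The lock's weight came on only at the stop, where the load went to about −5 N.
- **Finish:** The lock is held upright and still by its open shackle, with its underside about 147 mm above the bench. The spacer is still in the nest. In the last scene view the timer, dish, marker and forceps look unmoved. The tip rack was not checked by name.

Two readings differed from the rest:
- **Side load:** there was a sideways load of about 6 N at the start of the pull, which I relieved.
- **Opening reading:** the gripper opening read 0.6–2.7 mm below the true sizes.

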